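Turn over, load and cover a coil carrier

TASK

Open the dust cover of the docking bay; the black coil carrier lies pockets down in front of the tray stand and is too wide to grip, so lever it up against the stand, turn it over and lower it, without letting it slam down, pockets up onto the rails of the docking bay, home against the rear stops. Then stand every coil from the parts tray upright in a pocket of its own, any coil in any pocket, and slide the cover fully shut over them. Leave all the other things where they are.

Things in the scene. Friction and masses are not known exactly. Their poses are not given: they have to be found in the camera images.
- carrier: The black coil carrier: a plate 150 x 150 x 8 mm with a 106 x 106 mm block of pocket walls, 16 mm high, on the middle of one face; a plain 22 mm rim runs all round. About 0.3 kg. Origin: centre of the plate's thickness. z points out of the plain back, away from the pockets: up at the start (pockets down, rim's underside 16 mm above the bench), straight down when right. x, y along its sides
- pocket1 (a point): centre of a pocket's floor (the plate), at (-27, -27) mm in the carrier's x, y; axes as the carrier's. The four pockets are 44 mm square and 16 mm deep, 54 mm apart centre to centre; outer walls 4 mm, a 10 mm cross between them. The carrier is the same every quarter turn
- pocket2 (a point): the same, at (-27, +27) mm
- pocket3 (a point): the same, at (+27, -27) mm
- pocket4 (a point): the same, at (+27, +27) mm
- stand: The tray stand: a grey steel panel 260 mm wide, 120 mm high, fixed to the bench, its face raked 12 degrees back. Origin: middle of the face's foot, on the bench; x along the foot, y into the panel. The carrier lies on its -y side at the start, 10 to 65 mm from the foot, roughly square to it
- dock: The docking bay, aluminium, fixed. Origin: on the bench under the middle of the carrier when home (plate centre then 30 mm above the bench); x to the rear (towards the right as the robot sees it), z up; its open front looks to -x, towards the stand. Side walls from x = -88 to +87 mm, inner faces at y = +/-80 mm, outer +/-91 mm, 90 mm high (96 at the guide strips); behind them two cover runners go on to x = +302 mm, same height
- rails (a point): middle of the docking bay between the tops of its two steel support rails, 26 mm above the bench; axes as the bay's. The rails run along x from -78 to +78 mm at y = 54 to 80 mm on both sides. Between them a clear channel 108 mm wide, 22 mm deep, open at the front, lets fingers reach under the carrier
- stops (a point): middle between the two rear stops, 8 mm high on the rails' rear ends, front faces at x = +78 mm in the bay; at rail-top height. A carrier that is home rests on both rails with its rear edge at these stops
- cover (a joint): The flat clear plastic dust cover on top of the docking bay (172 x 174 x 5 mm, underside 90 mm above the bench), sliding along the bay's x: 0 = fully shut over the bay, growing as it is pushed to the rear, 0.195 m = fully open and clear of the bay. It stays where it is left; about 2 N moves it
- cover_grip (a point): middle of the cover's black handle bar: 12 mm thick (along the bay's x), 80 mm long (along its y), 12 mm high, bottom 27 mm and top 39 mm above the cover's underside, on two posts 12 x 12 mm at its ends (68 mm apart, clear span between them 56 mm)
- tray: The parts tray, grey, 128 x 310 mm (own x, y), fixed, walls 14 mm high and 4 mm thick, floor 4 mm. Origin: centre of its underside
- coil1_c (a point): centre of a coil: 48 mm high, upright: a steel yoke foot 36 (own x) x 32 (own y) x 12 mm, on it a body 32 x 26 x 36 mm of copper winding between white flanges; 0.12 kg, most of it in the foot; standing in the parts tray at the start; two to four coils are present
- coil2_c (a point): the same, another coil (absent if None)
- coil3_c (a point): the same, another coil (absent if None)
- coil4_c (a point): the same, another coil (absent if None)
- screwdriver: bystander: a screwdriver lying in front
- jar: bystander: a clear screw jar with black lid, 56 mm wide, 70 mm high
- tape: bystander: a roll of tape lying flat
- terminal: bystander: a green terminal block
- marker: bystander: a marker pen
- capacitor: bystander in the parts tray: an aluminium capacitor can, 25 mm wide, 36 mm high
- spool: bystander in the parts tray: an empty white spool, 34 mm wide, 30 mm high
There are look-alikes about, which are no part of the job. Leave any purple look-alike of the part that bears coil3_c alone.

How it is judged (in metres and radians):
On the way, in this order (a step that is already met when the one before it is completed fails the run):
1. the carrier is levered up at the foot of the stand (angle between carrier's own z axis and vertical between 0.5 and 2.2 rad and y of carrier in the frame of stand above -0.12 m and height (world z) of carrier below 0.1 m), for 0.1 s.
2. the carrier lies pockets up on the rails of the docking bay, home (angle between carrier's own z axis and vertical above 3.09 rad and angle between the z axis of carrier and the z axis of dock, either way round below 0.05 rad and x of carrier in the frame of dock between -0.008 and 0.008 m and y of carrier in the frame of dock between -0.01 and 0.01 m and z of carrier in the frame of dock between 0.026 and 0.034 m and linear speed of carrier below 0.02 m/s), for 0.2 s.
3. every coil stands upright in a pocket of the carrier (all of step 2 and (distance between coil1_c and pocket1 below 0.0275 m or distance between coil1_c and pocket2 below 0.0275 m or distance between coil1_c and pocket3 below 0.0275 m or distance between coil1_c and pocket4 below 0.0275 m) and angle between each of coil1_c, coil2_c, coil3_c, coil4_c's own z axis and vertical below 0.12 rad and (distance between coil2_c and pocket1 below 0.0275 m or distance between coil2_c and pocket2 below 0.0275 m or distance between coil2_c and pocket3 below 0.0275 m or distance between coil2_c and pocket4 below 0.0275 m) and (distance between coil3_c and pocket1 below 0.0275 m or distance between coil3_c and pocket2 below 0.0275 m or distance between coil3_c and pocket3 below 0.0275 m or distance between coil3_c and pocket4 below 0.0275 m) and (distance between coil4_c and pocket1 below 0.0275 m or distance between coil4_c and pocket2 below 0.0275 m or distance between coil4_c and pocket3 below 0.0275 m or distance between coil4_c and pocket4 below 0.0275 m)), for 0.2 s.
At the end, for the whole second after the job is handed in: The carrier lies pockets up and level on both rails, at rest, within 8 mm of home front to back and 10 mm sideways; every coil present stands upright (within 7 degrees) on the floor of a pocket; the cover is shut to within 5 mm (all of step 3 and value of joint cover below 0.005 m); the robot touches nothing.
It fails at once if the carrier is let fall or flung over (turning faster than 9 rad/s) (angular speed of carrier above 9 rad/s).
It fails at once if a bystander is pushed more than 40 mm from its place (distance of any of screwdriver, jar, tape, terminal, marker, capacitor, spool from where it was at the start of the episode above 0.04 m).
Of coil1, coil2, coil3, coil4 only 2 to 4 are there at a start; the rules pass over those that are not, and their reading is None.
At some moment in a run one of coil1, coil2, coil3, coil4 may be knocked a few centimetres aside while the robot is not near it.
It also fails if it takes over 210 s, if anything falls off the work surface, if the arm or the gripper's body presses on something with over 40 N, if the wrist force passes 120 N, or if a joint passes its speed limit or range.

ROBOT

A 6-joint arm with a two-finger parallel gripper is mounted at the origin on the work surface. World frame = base frame: x ahead of the robot, y to its left, z up, the work surface at z = 0. Lengths are in mm, angles in rad, forces in N, time in s.
With the tool pointing down it reaches from about 400 to 925 mm from the base axis. Payload 12.5 kg.
Tool frame: the origin (TCP) lies between the finger pads; the fingertips stand 11 mm ahead of it and the grasp point (between the pads) lies 8 mm behind it (env.tip_extent is the distance from the TCP to the fingertips, in mm); x points along the fingers, z is the direction in which the jaws open and shut, and the axes are right-handed (so a half turn about x gives the same grasp; the last joint's range is limited). The gripper opens to 95 mm and grips with 3 to 60 N. Pads are 20 mm wide; open, the fingers measure 119 mm over their backs; the gripper's body (75 mm by 180 mm) begins 59 mm behind the grasp point.
Start: joints at [1.101, 0.491, 1.559, -0, 1.092, -0.106], TCP at [222.377, 584.118, 225.661] pointing down, gripper open.
Joint ranges: [-3.1, 3.1], [-0.84, 2.19], [0.05, 2.79], [-1.13, 4.28], [0.06, 2.93], [-2.69, 2.69]. Speed limits (rad/s): [2.22, 2.22, 2.79, 3.14, 3.14, 3.14].

INTERFACE

Orientations are given as [roll, pitch, yaw] about the fixed x, y, z axes, in that order (R = Rz(yaw) Ry(pitch) Rx(roll)).
In Python, from cell import status, imaging, env gives the robot as it stands. The module is installed in compiled form; this text tells all that it offers.
- The arm moves only by the tool apply_moves, never from a script. Its argument "increments" is a list of rows, each a list of 5 numbers: the closure, from 0 (fully open) to 1 (shut), then the shift along the tool's x, y, z in mm, then the turn about the tool's x in degrees. A call has 1 to 10 rows; each row shifts and turns the commanded pose from where the row before left it, along the tool's axes as they then stand; what a row does not reach is not made up. A row lasts 1/10 s, in which the tool goes at most 50 mm and 8.59 degrees, less where a joint would pass 70% of its speed; a pose out of reach is approached as far as the arm can. A call with a gripper value outside its range is refused whole. The fingers move at their own pace and stop on an object; the grip force is fixed at half the most. Time passes only in rows, so rows that do not move let the fingers close. It gives the time, the measured TCP pose, the force and the opening at its end, in the units of the state.
- status.state(): the state, without advancing time (a new reading comes with each control period).
- imaging.read_camera(name): name is "scene" or "top" or "wrist"; returns a dict with "pixels" (420x560x3 uint8, red, green, blue), "fovy" (degrees; the focal length in pixels is half the picture's height over the tangent of half this angle, whatever the lens; pixels are square), "cx", "cy" (the principal point, pixels), "R" (3x3) and "t" (3): a world point X has camera coordinates R X + t. Camera axes: x right, y down, z forward; pixel columns grow to the right and rows downward; lengths in mm; the calibration is good to about 2 mm. A picture is of the moment at which its call begins. There is no depth.
- env.job_done(): hands the job in, once; it reports no verdict.
The state is a dict: "t": time; "joints": joint angles; "qvel": joint speeds; "tau": joint torques, N m; "eef_pos": TCP position; "tcp_rot": TCP orientation; "ft_force": force on the tool from outside, world axes, zero at the start; "moment": the same for the moment, N m; "opening": opening from 0.0 (shut) to 1.0 (fully open).
Only numpy, scipy, OpenCV 4.12 (cv2) and the standard library are available. Lean on these libraries where they do the work, as an engineer would, in place of code of your own. Each camera call takes 0.05 s, during which the arm holds its last target. There are 200 camera calls.

## Working session

There is one attempt and no reset: what is moved stays moved. The work goes in short steps, Python scripts to look and compute and a tool call to move; the robot and the scene stay as the last step left them, time stands still between calls to the robot, and variables do not carry over. Pictures are saved under pics/ and viewed, about 12 in all and at most 16, crops included, and the job is handed in when it is done.

Besides the shell and the picture viewer there is one more tool, called after "Request:" as a command line: name --pt "numbers of a row" for each row, then --argument value for the rest. apply_moves: Moves the arm, as the interface text tells. Its arguments: {"type":"object","properties":{"increments":{"type":"array"}},"required":["increments"]}

```bash
mkdir -p pics; ls; cat > h.py <<'E'
import numpy as np, cv2
from cell import status, imaging, env
def cam(n, save=None):
    c=imaging.read_camera(n); c['f']=c['pixels'].shape[0]/2/np.tan(np.radians(c['fovy'])/2)
    c['R']=np.array(c['R']);c['t']=np.array(c['t'])
    if save: cv2.imwrite(f'pics/{save}.png',c['pixels'][:,:,::-1])
    return c
def ray(c,u,v):
    d=c['R'].T@np.array([(u-c['cx'])/c['f'],(v-c['cy'])/c['f'],1.]); o=-c['R'].T@c['t']; return o,d
def onz(c,u,v,z):
    o,d=ray(c,u,v); return o+d*(z-o[2])/d[2]
def proj(c,X):
    p=c['R']@np.array(X,float)+c['t']; return p[:2]/p[2]*c['f']+[c['cx'],c['cy']]
def two(c1,p1,c2,p2):
    o1,d1=ray(c1,*p1);o2,d2=ray(c2,*p2)
    s=np.linalg.lstsq(np.c_[d1,-d2],o2-o1,rcond=None)[0]
    a,b=o1+s[0]*d1,o2+s[1]*d2; return (a+b)/2,np.linalg.norm(a-b)
E
python3 - <<'E'
from h import *
for n in('top','scene'):
    c=cam(n,n+'0');print(n,c['fovy'],c['cx'],c['cy'],(-c['R'].T@c['t']).round(),c['R'].round(3).tolist())
    import pickle; pickle.dump(c,open(n+'0.pkl','wb'))
s=status.state();print({k:np.round(v,3).tolist() for k,v in s.items()})
a=cv2.imread('pics/top0.png');b=cv2.imread('pics/scene0.png')
E
```

```text
pics
top 53.004982083797074 275.884027024954 210.38503557908982 [ 474.   33. 1095.] [[-0.013, -1.0, 0.012], [-0.999, 0.013, -0.036], [0.036, -0.013, -0.999]]
scene 53.904534403493365 278.6495326449849 209.3605947558534 [1214. -419.  627.] [[0.545, 0.838, 0.026], [0.46, -0.273, -0.845], [-0.701, 0.472, -0.534]]
{'t': 0.1, 'joints': [1.101, 0.492, 1.559, -0.0, 1.092, -0.106], 'qvel': [-0.001, -0.001, -0.003, 0.001, 0.001, -0.0], 'tau': [0.002, -61.362, -25.861, 0.069, 0.047, -0.0], 'eef_pos': [222.272, 583.923, 225.121], 'tcp_rot': [3.059, 1.57, -2.017], 'ft_force': [0.705, 0.238, -0.589], 'moment': [-0.042, -0.016, 0.011], 'opening': 1.0}
```

View pics/top0.png

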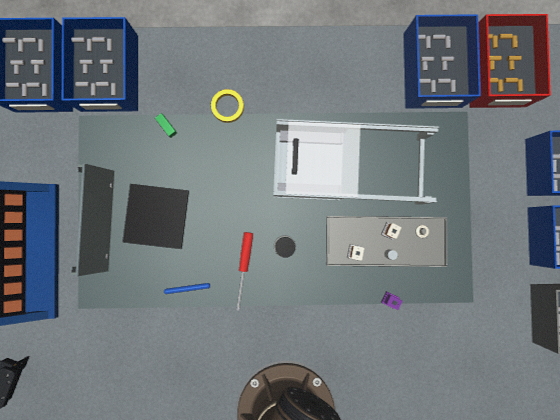

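View pics/scene0.png

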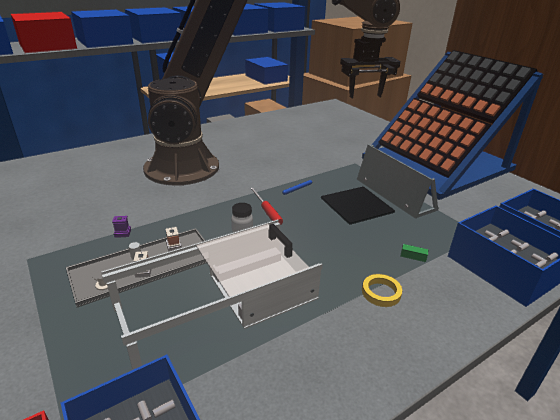

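```bash
python3 - <<'E'
from h import *; import pickle
c=pickle.load(open('top0.pkl','rb'));im=c['pixels'][:,:,::-1].copy()
g=im.max(2); m=((g<55)).astype(np.uint8); m[:, :118]=0;m[:,195:]=0;m[:170]=0;m[260:]=0
cs,_=cv2.findContours(m,0,2);k=max(cs,key=cv2.contourArea);r=cv2.minAreaRect(k);print(r)
q=cv2.boxPoints(r);P=np.array([onz(c,*p,24) for p in q]);print(P.round(1),np.linalg.norm(np.diff(P,axis=0),axis=1))
A=cv2.resize(im[105:280,265:450],None,fx=3.2,fy=3.2,interpolation=2)
B=cv2.resize(im[160:285,68:125],None,fx=3.2,fy=3.2,interpolation=2)
o=np.zeros((560,790,3),np.uint8);o[:A.shape[0],:A.shape[1]]=A[:560];o[:B.shape[0],600:600+B.shape[1]]=B
cv2.imwrite('pics/crop0.png',o)
E
```

```text
((140.60365295410156, 214.06707763671875), (29.264358520507812, 57.866127014160156), 6.34019136428833)
[[439.7 406.5  24. ]
 [585.4 390.3  24. ]
 [576.2 316.7  24. ]
 [430.6 333.3  24. ]] [146.51801652  74.17523278 146.59921293]
```

View pics/crop0.png

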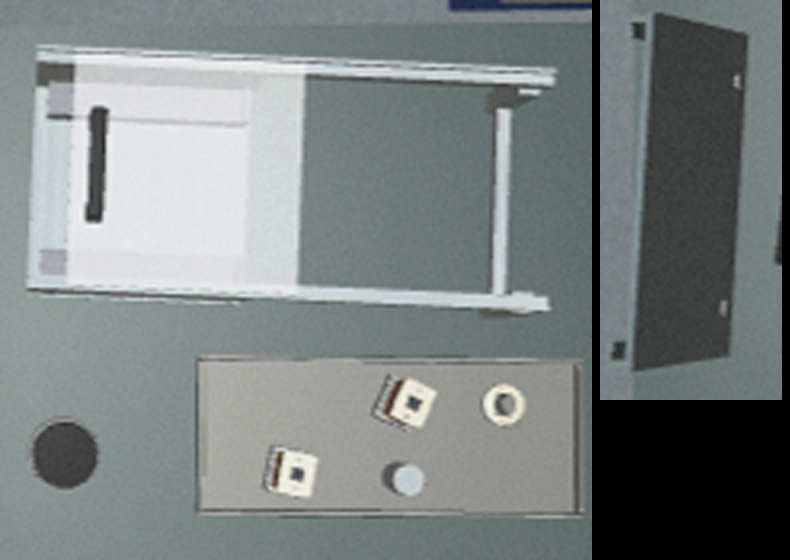

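```bash
python3 - <<'E'
from h import *; import pickle
c=pickle.load(open('top0.pkl','rb'));im=c['pixels'][:,:,::-1].copy()
g=cv2.GaussianBlur(im.max(2),(3,3),0)
print(g[215,100:200:4])
m=((g<75)).astype(np.uint8); m[:, :117]=0;m[:,195:]=0;m[:170]=0;m[260:]=0
cs,_=cv2.findContours(m,0,2);k=max(cs,key=cv2.contourArea);r=cv2.minAreaRect(k)
q=cv2.boxPoints(r);P=np.array([onz(c,*p,24) for p in q]);print(r,'carrier',P.round(1).tolist(),P.mean(0).round(1),np.linalg.norm(np.diff(P,axis=0),axis=1))
f1=onz(c,114.25,170.9,0);f2=onz(c,108,270.9,0);print('foot',f1,f2,np.linalg.norm(f1-f2))
z=lambda u,v:(265+u/3.2,105+v/3.2)
for n,u,v,h in [('wallL front outer',37,46,95),('wallR front outer',28,291,95),('runL end',556,70,95),('runR end',549,310,95),('handle a',99,107,129),('handle b',94,221,129),('coverFL',75,65,95),('coverFR',67,288,95),('coilA',410,402,48),('coilB',297,474,48),('trayTL',197,357,14),('trayTR',581,360,14),('trayBR',579,515,14),('trayBL',198,513,14),('spool',503,405,30),('cap',405,479,36),('jar',65,455,70)]:
    print(n,onz(c,*z(u,v),h).round(1))
E
```

```text
[ 64  65  64 114 131 132 131  50  53  53  52  54  56  57  57  57  59  61
  60  62  62  62 150 150 150]
((155.26104736328125, 215.99134826660156), (58.81801986694336, 58.14286804199219), 6.842773914337158) carrier [[439.4, 407.2, 24.0], [585.5, 389.7, 24.0], [565.9, 241.8, 24.0], [419.7, 260.1, 24.0]] [502.6 324.7  24. ] [147.20084156 149.18470177 147.35914262]
foot [621.66031583 437.17276785   0.        ] [363.10975368 453.04289488   0.        ] 259.0371674482277
wallL front outer [728.4  15.1  95. ]
wallR front outer [544.7  24.3  95. ]
runL end [ 706.3 -374.9   95. ]
runR end [ 525.7 -364.7   95. ]
handle a [674.9 -28.5 129. ]
handle b [592.2 -23.6 129. ]
coverFL [713.8 -13.1  95. ]
coverFR [546.6  -4.8  95. ]
coilA [ 457.7 -272.6   48. ]
coilB [ 403.  -183.2   48. ]
trayTL [ 495.6 -111.6   14. ]
trayTR [ 489.2 -421.7   14. ]
trayBR [ 364.7 -416.7   14. ]
trayBL [ 370.7 -110.2   14. ]
spool [ 454.1 -351.8   30. ]
cap [ 397.1 -270.8   36. ]
jar [421.4  -2.4  70. ]
```

```bash
cat >> h.py <<'E'
from scipy.spatial.transform import Rotation as Ro
DX=np.array([-.0515,-.9987,0]);DY=np.array([.9987,-.0515,0]);DO=np.array([632.,-68.2,0])
def dock(x,y,z): return DO+x*DX+y*DY+[0,0,z]
def axes():
    s=status.state();return np.array(s['eef_pos']),Ro.from_euler('xyz',s['tcp_rot']).as_matrix(),s
def plan(pts,jaw=None):
    "shift (tool axes after turn) to successive world points; jaw = wanted world angle of tool z, deg"
    p,R,s=axes()
    a=np.degrees(np.arctan2(R[1,2],R[0,2]));print('pos',p.round(1),'jaw',round(a,2),'F',np.round(s['ft_force'],1),'M',np.round(s['moment'],2),'open',round(s['opening'],3),'t',round(s['t'],2),'j6',round(s['joints'][5],2))
    t=0
    if jaw is not None:
        w=(jaw-a+90)%180-90
        t=-w   # tool x is down
        print('turn about tool x',round(t,2))
    # ideal downwards frame
    aa=np.radians(a-t); Z=np.array([np.cos(aa),np.sin(aa),0]);X=np.array([0,0,-1.]);Y=np.cross(Z,X)
    for q in pts:
        d=np.array(q)-p;print('to',np.round(q,1),'shift',np.round([d@X,d@Y,d@Z],1));p=np.array(q,float)
E
python3 - <<'E'
from h import *
p,R,s=axes();print(R.round(3))
j=np.degrees(np.arctan2(DX[1],DX[0]))
h=np.array([633.5,-26,0])
plan([h-DX*50+[0,0,225],h-DX*50+[0,0,134]],j)
E
```

```text
[[-0.    -0.935  0.356]
 [-0.001  0.356  0.935]
 [-1.     0.    -0.001]]
pos [222.3 583.9 225.1] jaw 69.16 F [ 0.7  0.2 -0.6] M [-0.04 -0.02  0.01] open 1.0 t 0.1 j6 -0.11
turn about tool x -17.89
to [636.1  23.9 225. ] shift [ 1.000e-01 -4.421e+02 -5.379e+02]
to [636.1  23.9 134. ] shift [91.  0.  0.]
```

Request:
apply_moves --pt "1 0 0 0 -6" --pt "1 0 0 0 -6" --pt "1 0 0 0 -5.9" --pt "1 0 -27.6 -33.6 0" --pt "1 0 -27.6 -33.6 0" --pt "1 0 -27.6 -33.6 0" --pt "1 0 -27.6 -33.6 0" --pt "1 0 -27.6 -33.6 0" --pt "1 0 -27.6 -33.6 0" --pt "1 0 -27.6 -33.6 0"

```text
t: 1.1
eef_pos: [403.9, 337.7, 225.5]
tcp_rot: [1.84, 1.571, -2.923]
ft_force: [-0.1, 0.6, -0.5]
opening: 0.216
```

Request:
apply_moves --pt "1 0 -27.6 -33.6 0" --pt "1 0 -27.6 -33.6 0" --pt "1 0 -27.6 -33.6 0" --pt "1 0 -27.6 -33.6 0" --pt "1 0 -27.6 -33.6 0" --pt "1 0 -27.6 -33.6 0" --pt "1 0 -27.6 -33.6 0" --pt "1 0 -27.6 -33.6 0" --pt "1 0 -27.6 -33.6 0" --pt "1 0 0 0 0"

```text
t: 2.1
eef_pos: [637.9, 20.5, 224.7]
tcp_rot: [-2.964, 1.57, -1.448]
ft_force: [-0.8, 0.9, -1.0]
opening: 0.005
```

```bash
python3 - <<'E'
from h import *
j=np.degrees(np.arctan2(DX[1],DX[0]))
plan([dock(-80,0,225),dock(-80,0,130),dock(110,0,130)],j)
E
```

```text
pos [637.9  20.5 224.7] jaw 86.84 F [-0.8  0.9 -1. ] M [ 0.1   0.03 -0.01] open 0.005 t 2.1 j6 -1.59
turn about tool x -0.21
to [636.1  11.7 225. ] shift [-0.3  1.3 -8.9]
to [636.1  11.7 130. ] shift [95.  0.  0.]
to [ 626.3 -178.1  130. ] shift [   0.   -0. -190.]
```

Request:
apply_moves --pt "1 32 1.3 -8.9 0" --pt "1 32 0 0 0" --pt "1 31 0 0 0" --pt "1 0 0 -14 0" --pt "1 0 0 -16 0" --pt "1 0 0 -16 0" --pt "1 0 0 -16 0" --pt "1 0 0 -16 0" --pt "1 0 0 -16 0" --pt "1 0 0 -16 0"

```text
t: 3.1
eef_pos: [628.6, -95.8, 131.8]
tcp_rot: [-1.713, 1.569, -0.194]
ft_force: [-0.5, 2.8, 7.6]
opening: 0.001
```

Request:
apply_moves --pt "1 0 0 -16 0" --pt "1 0 0 -16 0" --pt "1 0 0 -16 0" --pt "1 0 0 -16 0" --pt "1 0 0 -10 0" --pt "1 0 0 -6 0" --pt "1 0 0 0 0"

```text
t: 3.8
eef_pos: [624.2, -176.1, 131.4]
tcp_rot: [-2.169, 1.569, -0.65]
ft_force: [0.6, 0.1, 0.6]
opening: 0.001
```

```bash
python3 - <<'E'
from h import *
plan([])
cam('top','top1')
E
```

```text
pos [ 624.2 -176.1  131.4] jaw 86.99 F [0.6 0.1 0.6] M [0.03 0.03 0.01] open 0.001 t 3.8 j6 -1.89
```

View pics/top1.png

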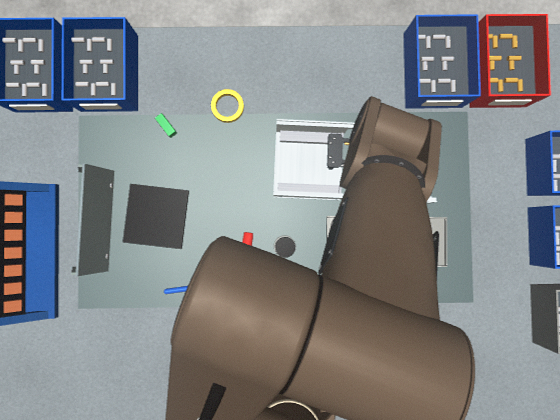

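Request:
apply_moves --pt "1 0 0 -4 0" --pt "1 0 0 -4 0" --pt "1 0 0 0 0"

```text
t: 4.15
eef_pos: [623.8, -182.3, 130.7]
tcp_rot: [-0.086, 1.57, 1.433]
ft_force: [-1.3, 1.0, 3.2]
opening: 0.003
```

```bash
python3 - <<'E'
from h import *
plan([])
E
```

```text
pos [ 623.8 -182.3  130.7] jaw 87.04 F [-1.3  1.   3.2] M [0.17 0.24 0.01] open 0.003 t 4.15 j6 -1.91
```

Request:
apply_moves --pt "1 0 0 -4 0" --pt "1 0 0 0 0"

```text
t: 4.35
eef_pos: [623.7, -183.0, 130.7]
tcp_rot: [0.181, 1.566, 1.701]
ft_force: [1.3, 19.5, 7.3]
opening: 0.008
```

```bash
python3 - <<'E'
from h import *
# stand frame
f1=np.array([621.66,437.17,0]);f2=np.array([363.1,453.04,0]);sx=(f1-f2)/np.linalg.norm(f1-f2);sy=np.array([-sx[1],sx[0],0])
print(sx,sy,(f1+f2)/2)
C=np.array([502.6,324.7,0])
ca=np.radians(-6.9+90); cy=np.array([np.cos(ca),np.sin(ca),0])  # toward stand
e=C-cy*75
print('near edge mid',e, 'jaw',np.degrees(ca))
p=status.state()['eef_pos']
plan([[p[0],p[1],230],[*(e-cy*30)[:2],230],[*(e-cy*30)[:2],33]],83.1)
E
```

```text
[ 0.99812165 -0.06126311  0.        ] [0.06126311 0.99812165 0.        ] [492.38  445.105   0.   ]
near edge mid [493.58973709 250.24319936   0.        ] jaw 83.1
pos [ 623.7 -183.   130.7] jaw 87.05 F [ 1.3 19.5  7.3] M [ 3.56 -0.16  0.  ] open 0.008 t 4.35 j6 -1.91
turn about tool x 3.95
to [ 623.7 -183.   230. ] shift [-99.3   0.    0. ]
to [490.  220.5 230. ] shift [  0.  181.2 384.5]
to [490.  220.5  33. ] shift [197.   0.   0.]
```

```bash
python3 - <<'E'
from h import *
p=status.state()['eef_pos'];sy=np.array([.0613,.9981,0]);e=np.array([493.6,250.2,0])
q=e-sy*40
plan([[p[0],p[1],230],[*q[:2],230],[*q[:2],20]],86.5)
E
```

```text
pos [ 623.7 -183.   130.7] jaw 87.05 F [ 1.3 19.5  7.3] M [ 3.56 -0.16  0.  ] open 0.008 t 4.35 j6 -1.91
turn about tool x 0.55
to [ 623.7 -183.   230. ] shift [-99.3   0.    0. ]
to [491.1 210.3 230. ] shift [  0.  156.3 384.5]
to [491.1 210.3  20. ] shift [210.   0.   0.]
```

Request:
apply_moves --pt "1 0 0 8 0" --pt "1 -50 0 0 0" --pt "1 -50 0 0 0.5" --pt "1 0 15.6 38 0" --pt "1 0 15.6 38 0" --pt "1 0 15.6 38 0" --pt "1 0 15.6 38 0" --pt "1 0 15.6 38 0" --pt "1 0 15.6 38 0" --pt "1 0 15.6 38 0"

```text
t: 5.35
eef_pos: [530.4, 95.3, 230.6]
tcp_rot: [-2.342, 1.57, -0.831]
ft_force: [0.5, -0.6, -0.2]
opening: 0.006
```

Request:
apply_moves --pt "1 0 15.6 38 0" --pt "1 0 15.6 38 0" --pt "1 0 15.6 38 0" --pt "1 40 0 0 0" --pt "1 45 0 0 0" --pt "1 45 0 0 0" --pt "1 30 0 0 0" --pt "1 0 0 0 0"

```text
t: 6.15
eef_pos: [489.6, 210.1, 67.3]
tcp_rot: [1.959, 1.565, -2.813]
ft_force: [-0.5, -0.2, 0.3]
opening: 0.003
```

```bash
python3 - <<'E'
from h import *
sy=np.array([.0613,.9981,0]);e=np.array([493.6,250.2,0])
plan([[*(e-sy*40)[:2],20],[*(e-sy*16)[:2],20]],86.5)
E
```

```text
pos [489.6 210.1  67.3] jaw 86.58 F [-0.5 -0.2  0.3] M [ 0.01 -0.01 -0.03] open 0.003 t 6.15 j6 -1.23
turn about tool x 0.08
to [491.1 210.3  20. ] shift [47.3 -1.6  0.3]
to [492.6 234.2  20. ] shift [ 0. -0. 24.]
```

Request:
apply_moves --pt "1 47 -1.6 0 0" --pt "1 0 0 16 0" --pt "1 0 0 12 0" --pt "1 0 0 10 0" --pt "1 0 0 10 0" --pt "1 0 0 10 0" --pt "1 0 0 8 0" --pt "1 0 0 5 0" --pt "1 0 0 3 0"

```text
t: 7.05
eef_pos: [497.8, 285.0, 25.5]
tcp_rot: [-1.393, 1.569, 0.119]
ft_force: [-0.4, -8.1, 10.2]
opening: 0.004
```

```bash
python3 - <<'E'
from h import *
plan([])
E
```

```text
pos [497.8 285.   25.5] jaw 86.6 F [-0.4 -8.1 10.2] M [-1.4   0.07 -0.06] open 0.004 t 7.05 j6 -1.11
```

Request:
apply_moves --pt "1 0 0 0 0" --pt "1 0 0 0 0"

```text
t: 7.25
eef_pos: [497.8, 285.1, 25.5]
tcp_rot: [-1.174, 1.568, 0.338]
ft_force: [-0.1, -4.0, 8.9]
opening: 0.005
```

```bash
python3 - <<'E'
from h import *
plan([])
c=cam('scene','sc1'); a=cv2.resize(cv2.imread('pics/sc1.png')[120:260,280:470],None,fx=3.5,fy=3.5,interpolation=2);cv2.imwrite('pics/sc1c.png',a)
E
```

```text
pos [497.8 285.1  25.5] jaw 86.58 F [-0.1 -4.   8.9] M [-0.56  0.1  -0.  ] open 0.005 t 7.25 j6 -1.11
```

View pics/sc1c.png

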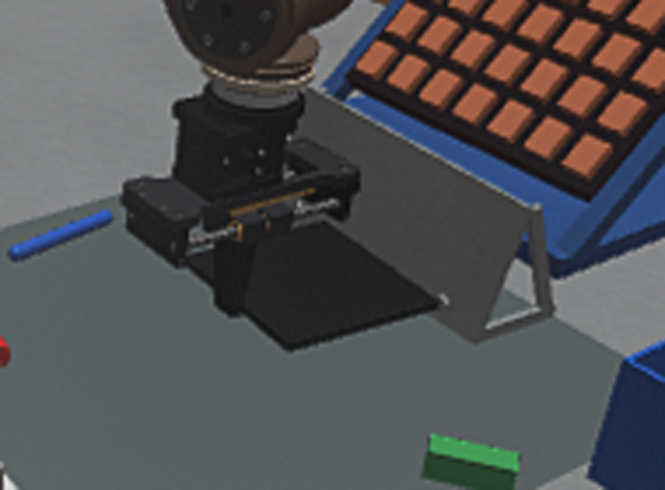

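Request:
apply_moves --pt "1 0 0 -10 0" --pt "1 0 0 0 0" --pt "1 0 0 0 0"

```text
t: 7.6
eef_pos: [496.7, 274.6, 24.0]
tcp_rot: [-0.836, 1.57, 0.675]
ft_force: [-0.1, -0.3, 0.4]
opening: 0.005
```

```bash
python3 - <<'E'
from h import *
plan([])
E
```

```text
pos [496.7 274.6  24. ] jaw 86.53 F [-0.1 -0.3  0.4] M [-0.01  0.02  0.02] open 0.005 t 7.6 j6 -1.12
```

Request:
apply_moves --pt "1 7 0 0 0" --pt "1 0 0 7 0" --pt "1 0 0 3 0" --pt "1 0 0 3 0" --pt "1 0 0 0 0"

```text
t: 8.1
eef_pos: [498.0, 286.8, 16.5]
tcp_rot: [-2.758, 1.57, -1.247]
ft_force: [4.9, -11.1, 0.2]
opening: 0.006
```

```bash
python3 - <<'E'
from h import *
plan([])
E
```

```text
pos [498.  286.8  16.5] jaw 86.59 F [  4.9 -11.1   0.2] M [-1.9  -0.77 -0.08] open 0.006 t 8.1 j6 -1.1
```

```bash
cat > arc.py <<'E'
import numpy as np
T=np.tan(np.radians(12))
def N(th):
    c,s=np.cos(th),np.sin(th)
    if 16*c>22*s:
        F=np.array([22*c+16*s,16*c-22*s]);U=F+8*np.array([s,c]); b=min(F[1]*T-F[0],U[1]*T-U[0])
        return np.array([b-128*c+16*s,128*s+16*c])
    return np.array([min(0,8*c*T-8*s)-150*c,150*s])
if __name__=='__main__':
    th=np.radians(np.r_[0:92:3.]);P=np.array([N(t) for t in th])
    for t,p,d in zip(np.degrees(th)[1:],P[1:],np.diff(P,axis=0)):print(int(t),p.round(1),d.round(1))
E
python3 arc.py
```

```text
3 [-146.6   22.7] [-0.   6.7]
6 [-146.3   29.3] [0.4 6.6]
9 [-145.5   35.8] [0.8 6.5]
12 [-144.4   42.3] [1.2 6.4]
14 [-143.2   48.6] [1.1 6.3]
18 [-141.7   54.8] [1.5 6.2]
21 [-139.8   60.8] [1.9 6. ]
24 [-137.5   66.7] [2.3 5.9]
27 [-134.9   72.4] [2.7 5.7]
29 [-131.8   77.9] [3.  5.5]
33 [-128.4   83.1] [3.4 5.3]
36 [-124.7   88.2] [3.7 5. ]
39 [-120.3   94.4] [4.4 6.2]
42 [-115.6  100.4] [4.7 6. ]
45 [-110.5  106.1] [5.  5.7]
48 [-105.2  111.5] [5.3 5.4]
51 [-99.5 116.6] [5.6 5.1]
54 [-93.6 121.4] [5.9 4.8]
57 [-87.5 125.8] [6.2 4.4]
59 [-81.1 129.9] [6.4 4.1]
63 [-74.5 133.7] [6.6 3.7]
66 [-67.6 137. ] [6.8 3.4]
69 [-60.6 140. ] [7. 3.]
72 [-53.4 142.7] [7.2 2.6]
75 [-46.1 144.9] [7.3 2.2]
78 [-38.7 146.7] [7.5 1.8]
81 [-31.1 148.2] [7.6 1.4]
84 [-23.5 149.2] [7.6 1. ]
87 [-15.8 149.8] [7.7 0.6]
90 [ -8. 150.] [7.8 0.2]
```

First 18° in small steps.

Request:
apply_moves --pt "1 -3 0 0.3 0" --pt "1 -3 0 0.2 0" --pt "1 -4 0 0.2 0" --pt "1 -5 0 0.4 0"

```text
t: 8.5
eef_pos: [498.0, 287.9, 31.7]
tcp_rot: [-2.795, 1.57, -1.284]
ft_force: [3.0, -8.0, 0.1]
opening: 0.002
```

```bash
python3 - <<'E'
from h import *
plan([])
c=cam('scene','sc2'); a=cv2.resize(cv2.imread('pics/sc2.png')[120:260,280:470],None,fx=3,fy=3,interpolation=2);cv2.imwrite('pics/sc2c.png',a)
E
```

```text
pos [498.  287.9  31.7] jaw 86.56 F [ 3.  -8.   0.1] M [-1.42 -0.69 -0.1 ] open 0.002 t 8.5 j6 -1.1
```

View pics/sc2c.png

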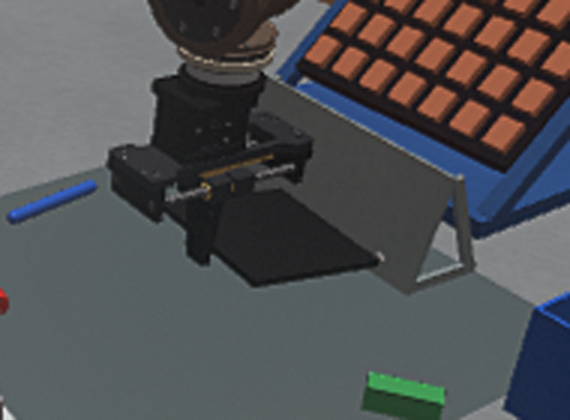

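Request:
apply_moves --pt "1 -5 0 0.7 0" --pt "1 -6.4 0 1.2 0" --pt "1 -6.3 0 1.4 0" --pt "1 -6.2 0 1.6 0" --pt "1 -6 0 1.9 0"

```text
t: 9.05
eef_pos: [498.6, 294.7, 62.0]
tcp_rot: [-2.267, 1.569, -0.756]
ft_force: [4.4, -10.5, 1.5]
opening: 0.007
```

```bash
python3 - <<'E'
from h import *
plan([])
c=cam('scene','sc3')
b=cv2.imread('pics/sc2.png').max(2).astype(int);a=cv2.imread('pics/sc3.png').max(2)
m=(a<60).astype(np.uint8); m[:170]=0; m[:,:340]=0;m[:,425:]=0;m[240:]=0
k=max(cv2.findContours(m,0,2)[0],key=cv2.contourArea);k=k[:,0];print('lowest',k[k[:,1].argmax()],'right',k[k[:,0].argmax()])
m=(b<60).astype(np.uint8); m[:170]=0; m[:,:340]=0;m[:,425:]=0;m[240:]=0
k=max(cv2.findContours(m,0,2)[0],key=cv2.contourArea);k=k[:,0];print('lowest',k[k[:,1].argmax()],'right',k[k[:,0].argmax()])
E
```

```text
pos [498.6 294.7  62. ] jaw 86.57 F [  4.4 -10.5   1.5] M [-1.79 -0.8  -0.08] open 0.007 t 9.05 j6 -1.09
lowest [386 210] right [405 209]
lowest [364 215] right [406 207]
```

Request:
apply_moves --pt "1 -5.9 0 2.3 0" --pt "1 -5.7 0 2.7 0" --pt "1 -5.5 0 3 0" --pt "1 -5.3 0 3.4 0" --pt "1 -5 0 3.7 0" --pt "1 -6.1 0 4.3 0" --pt "1 -6 0 4.7 0" --pt "1 -5.7 0 5 0"

```text
t: 9.9
eef_pos: [500.3, 324.0, 107.5]
tcp_rot: [-2.085, 1.569, -0.574]
ft_force: [4.1, -10.3, 6.0]
opening: 0.006
```

```bash
python3 - <<'E'
from h import *
plan([])
c=cam('scene','sc4'); a=cv2.resize(cv2.imread('pics/sc4.png')[90:260,280:470],None,fx=3,fy=3,interpolation=2);cv2.imwrite('pics/sc4c.png',a)
E
```

```text
pos [500.3 324.  107.5] jaw 86.58 F [  4.1 -10.3   6. ] M [-1.65 -0.56 -0.02] open 0.006 t 9.9 j6 -1.05
```

View pics/sc4c.png

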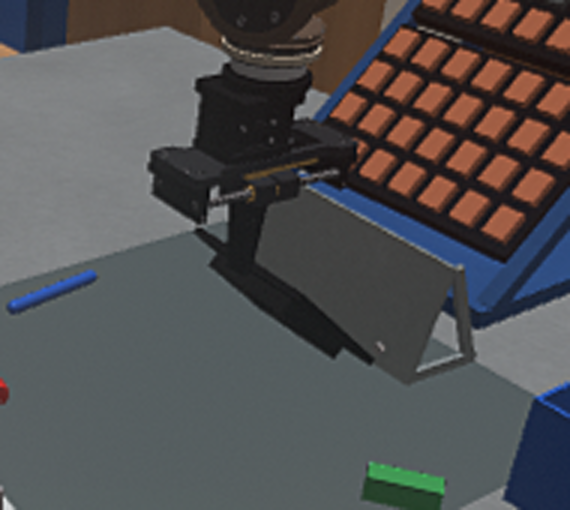

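Request:
apply_moves --pt "1 -6 0 5 0" --pt "1 -5.6 0 5.4 0" --pt "1 -5.2 0 5.7 0" --pt "1 -4.7 0 6 0" --pt "1 -4.3 0 6.2 0" --pt "1 -3.9 0 6.4 0" --pt "1 -3.5 0 6.6 0" --pt "1 -3 0 6.8 0"

```text
t: 10.75
eef_pos: [502.4, 373.1, 143.1]
tcp_rot: [1.233, 1.571, 2.743]
ft_force: [-1.1, -0.7, -0.3]
opening: 0.003
```

```bash
python3 - <<'E'
from h import *
plan([])
E
```

```text
pos [502.4 373.1 143.1] jaw 86.56 F [-1.1 -0.7 -0.3] M [-0.22  0.   -0.02] open 0.003 t 10.75 j6 -0.98
```

Request:
apply_moves --pt "1 -2.6 0 7 0" --pt "1 -2 0 7.2 0" --pt "1 -1.5 0 7.4 0" --pt "1 -1 0 7.5 0" --pt "1 -0.5 0 7.5 0" --pt "1 0 0 7.5 0" --pt "1 0 0 7.5 0" --pt "1 0 0 7 0" --pt "1 0 0 6 0" --pt "1 0 0 5 0"

```text
t: 11.75
eef_pos: [506.6, 442.4, 150.2]
tcp_rot: [2.04, 1.57, -2.732]
ft_force: [-0.0, 0.2, -0.5]
opening: 0.004
```

```bash
python3 - <<'E'
from h import *
plan([])
E
```

```text
pos [506.6 442.4 150.2] jaw 86.56 F [-0.   0.2 -0.5] M [-0.   -0.02 -0.01] open 0.004 t 11.75 j6 -0.89
```

Request:
apply_moves --pt "1 0 0 5 0" --pt "1 0 0 -15 0" --pt "1 -20 0 -15 0" --pt "1 -40 0 0 0" --pt "0 -30 0 0 0" --pt "0 0 0 0 0"

```text
t: 12.35
eef_pos: [506.3, 416.8, 245.0]
tcp_rot: [-0.928, 1.564, 0.582]
ft_force: [-0.5, 0.5, -0.4]
opening: 0.122
```

```bash
python3 - <<'E'
from h import *
plan([])
c=cam('scene','sc5'); d=cam('wrist','w5'); t=cam('top','t5')
a=cv2.resize(cv2.imread('pics/sc5.png')[120:260,280:470],None,fx=2.1,fy=2.1,interpolation=2)
b=cv2.resize(cv2.imread('pics/w5.png'),(400,300))
e=cv2.resize(cv2.imread('pics/t5.png')[150:290,60:250],None,fx=2.1,fy=2.1,interpolation=2)
o=np.zeros((600,800,3),np.uint8);o[:294,:399]=a;o[:300,400:]=b;o[300:594,:399]=e;cv2.imwrite('pics/m5.png',o)
E
```

```text
pos [506.3 416.8 245. ] jaw 86.53 F [-0.5  0.5 -0.4] M [ 0.04  0.01 -0.  ] open 0.122 t 12.35 j6 -0.92
```

View pics/m5.png

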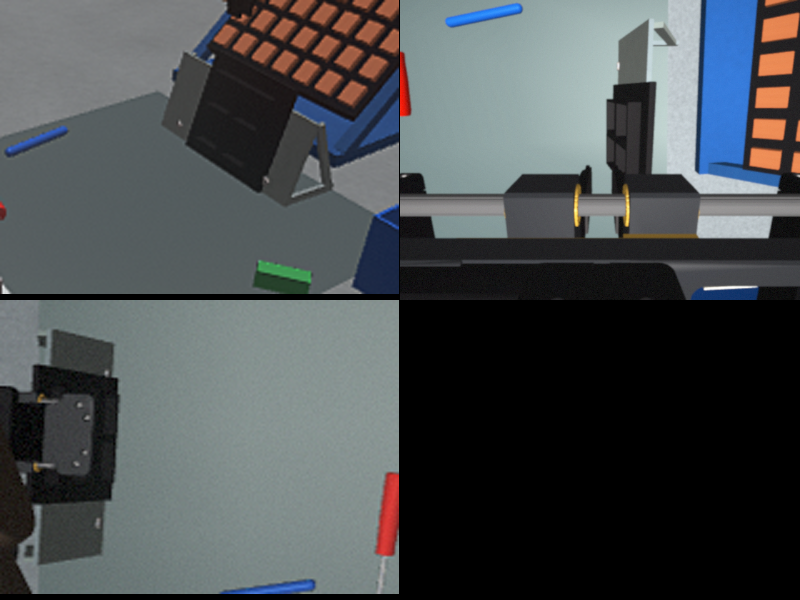

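```bash
python3 - <<'E'
from h import *
c=cam('top','t6'); im=cv2.imread('pics/t6.png')
print(onz(c,77,181,147),onz(c,75.5,240,147))
s=cam('scene'); 
# corners of leaning carrier in scene: crop scale 2.1 off (280,120)
for n,u,v in [('tl',197,52),('tr',297,95),('br',265,190),('bl',188,138)]:
    o,d=ray(s,280+u/2.1,120+v/2.1)
    # intersect plane of the carrier outer (pocket-side rim) face ~ stand face offset 8mm
    n12=np.array([0.0613*np.cos(np.radians(12)),.9981*np.cos(np.radians(12)),-np.sin(np.radians(12))]);p0=np.array([492.4,445.1,0])-8*n12
    k=((p0-o)@n12)/(d@n12);print(n,(o+k*d).round(1))
E
```

```text
[580.07435677 466.13214537 147.        ] [447.83451122 468.96724299 147.        ]
tl [400.  470.1 129.4]
tr [588.  461.4 142.8]
br [593.2 432.9  10.3]
bl [434.2 442.9  11.2]
```

```bash
python3 - <<'E'
from h import *; import pickle
t=pickle.load(open('top0.pkl','rb'));s=pickle.load(open('scene0.pkl','rb'))
print(two(t,(58,184),s,(441,187)))
S=np.array([492.4,445.1,0]);sx=np.array([.9981,-.0613,0]);sy=np.array([.0613,.9981,0])
g=S+sx*(-1)+25*sy   # x~491
plan([[*g[:2],245],[*g[:2],160],[*g[:2],139]],86.5)
E
```

```text
(array([589.18499487, 565.21458717,  45.15627162]), np.float64(13.388647615603654))
pos [504.8 416.4 239.1] jaw 86.55 F [ 0.3  0.7 -0.3] M [0.03 0.01 0.01] open 0.325 t 12.6 j6 -0.92
turn about tool x 0.05
to [492.9 470.1 245. ] shift [-5.9 15.1 52.9]
to [492.9 470.1 160. ] shift [85.  0.  0.]
to [492.9 470.1 139. ] shift [21.  0.  0.]
```

Request:
apply_moves --pt "0.4 0 7.5 26 0" --pt "0.4 0 7.5 27 0" --pt "0.4 40 0 0 0" --pt "0.4 35 0 0 0" --pt "0.4 12 0 0 0" --pt "0.4 8 0 0 0" --pt "0.4 5 0 0 0" --pt "0.4 0 0 0 0"

```text
t: 13.4
eef_pos: [493.7, 470.8, 141.0]
tcp_rot: [-0.812, 1.57, 0.699]
ft_force: [0.3, -0.2, 0.4]
opening: 0.6
```

```bash
python3 - <<'E'
from h import *
plan([])
E
```

```text
pos [493.7 470.8 141. ] jaw 86.54 F [ 0.3 -0.2  0.4] M [ 0.07 -0.   -0.02] open 0.6 t 13.4 j6 -0.85
```

Close onto the rim gradually.

Request:
apply_moves --pt "0.7 2 0 0 0" --pt "0.75 0 0 0 0" --pt "0.8 0 0 0 0" --pt "0.85 0 0 0 0" --pt "1 0 0 0 0" --pt "1 0 0 0 0" --pt "1 0 0 0 0" --pt "1 0 0 0 0"

```text
t: 14.2
eef_pos: [493.1, 462.7, 139.8]
tcp_rot: [2.901, 1.555, -1.871]
ft_force: [-4.0, -47.5, 21.6]
opening: 0.29
```

```bash
python3 - <<'E'
from h import *
plan([])
E
```

```text
pos [493.1 462.7 139.8] jaw 86.58 F [ -4.  -47.5  21.6] M [-9.39  0.81  0.07] open 0.29 t 14.2 j6 -0.85
```

Request:
apply_moves --pt "0.6 0 0 0 0" --pt "0.6 0 0 0 0" --pt "0.6 -5 0 0 0" --pt "0.6 0 0 0 0" --pt "0.6 0 0 0 0"

```text
t: 14.7
eef_pos: [493.6, 469.4, 144.4]
tcp_rot: [-2.977, 1.569, -1.466]
ft_force: [1.5, -10.0, 3.2]
opening: 0.403
```

```bash
python3 - <<'E'
from h import *
plan([])
c=cam('scene','sc7'); a=cv2.resize(cv2.imread('pics/sc7.png')[90:230,300:460],None,fx=3.5,fy=3.5,interpolation=2);cv2.imwrite('pics/sc7c.png',a)
E
```

```text
pos [493.6 469.4 144.4] jaw 86.56 F [  1.5 -10.    3.2] M [-2.01 -0.06  0.07] open 0.403 t 14.7 j6 -0.85
```

View pics/sc7c.png

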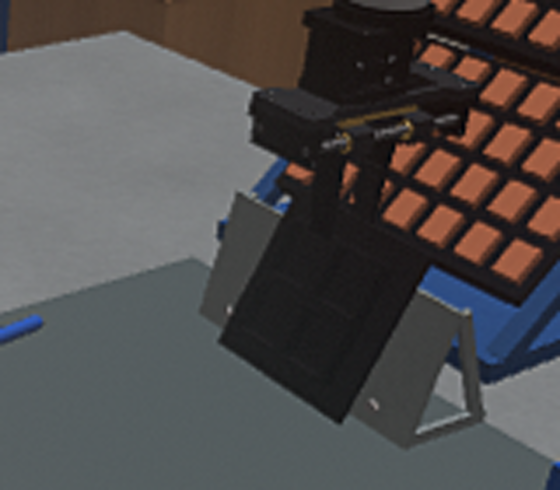

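Request:
apply_moves --pt "0.6 -3 0 0 0" --pt "0.6 0 0 0 0"

```text
t: 14.95
eef_pos: [493.7, 471.1, 147.4]
tcp_rot: [-0.673, 1.569, 0.838]
ft_force: [-0.2, 1.2, 0.3]
opening: 0.401
```

```bash
python3 - <<'E'
from h import *
plan([])
E
```

```text
pos [493.7 471.1 147.4] jaw 86.55 F [-0.2  1.2  0.3] M [ 0.05  0.06 -0.04] open 0.401 t 14.95 j6 -0.85
```

Request:
apply_moves --pt "0.7 0 0 0 0" --pt "0.75 0 0 0 0" --pt "0.8 0 0 0 0" --pt "0.85 0 0 0 0" --pt "1 0 0 0 0" --pt "1 0 0 0 0" --pt "1 0 0 0 0"

```text
t: 15.65
eef_pos: [493.4, 470.8, 146.6]
tcp_rot: [-0.422, 1.571, 1.089]
ft_force: [0.6, 0.2, -0.5]
opening: 0.09
```

```bash
python3 - <<'E'
from h import *
plan([])
E
```

```text
pos [493.4 470.8 146.6] jaw 86.56 F [ 0.6  0.2 -0.5] M [ 0.08 -0.   -0.04] open 0.09 t 15.65 j6 -0.85
```

Request:
apply_moves --pt "1 -3 0 -3 0" --pt "1 -6 0 -8 0" --pt "1 -10 0 -12 0" --pt "1 -15 0 -15 0" --pt "1 -15 0 -20 0" --pt "1 0 0 0 0"

```text
t: 16.25
eef_pos: [490.5, 410.7, 198.5]
tcp_rot: [-1.061, 1.568, 0.448]
ft_force: [1.5, 0.4, -1.9]
opening: 0.077
```

```bash
python3 - <<'E'
from h import *
plan([])
c=cam('scene','sc8'); a=cv2.resize(cv2.imread('pics/sc8.png')[60:250,280:460],None,fx=3,fy=3,interpolation=2);cv2.imwrite('pics/sc8c.png',a)
E
```

```text
pos [490.5 410.7 198.5] jaw 86.47 F [ 1.5  0.4 -1.9] M [ 0.2  -0.   -0.01] open 0.077 t 16.25 j6 -0.91
```

View pics/sc8c.png

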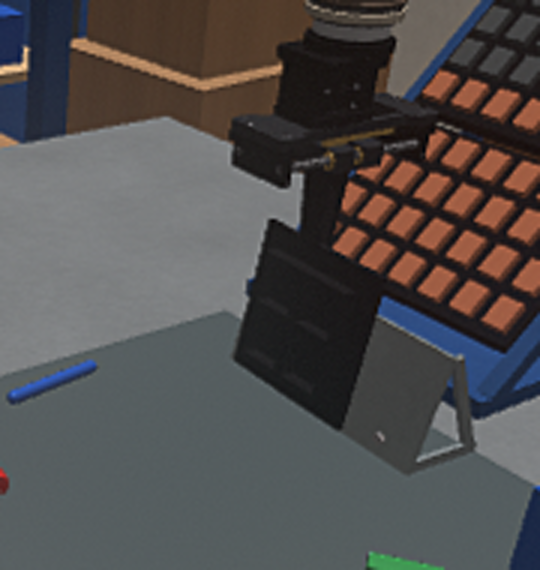

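```bash
cat > lat.py <<'E'
from h import *
def lat(c,pts,off=-4):
    p,R,s=axes();a=np.arctan2(R[1,2],R[0,2]);n=np.array([np.cos(a),np.sin(a),0]);l=np.array([np.sin(a),-np.cos(a),0])
    p0=p+off*n
    for u,v in pts:
        o,d=ray(c,u,v);X=o+d*((p0-o)@n)/(d@n);print((u,v),'lateral',((X-p)@l).round(1),'z rel',(X[2]-p[2]).round(1))
E
python3 - <<'E'
from lat import *; import pickle
c=pickle.load(open('scene0.pkl','rb'))
lat(c,[(369.3,133.3),(407,156.7),(394,203.3),(358,179)])
j=np.degrees(np.arctan2(DX[1],DX[0]))
p=status.state()['eef_pos']
plan([[p[0],p[1],270],dock(66,-19,270)],j)
E
```

```text
(369.3, 133.3) lateral -60.2 z rel -8.9
(407, 156.7) lateral 91.7 z rel -18.2
(394, 203.3) lateral 80.5 z rel -165.9
(358, 179) lateral -79.3 z rel -165.2
pos [490.4 411.7 197.4] jaw 86.47 F [ 0.8  0.6 -2.5] M [ 0.14  0.03 -0.02] open 0.077 t 16.3 j6 -0.91
turn about tool x -0.58
to [490.4 411.7 270. ] shift [-72.6   0.    0. ]
to [ 609.6 -133.1  270. ] shift [   0.  -147.2 -537.9]
```

Request:
apply_moves --pt "1 -25 0 0 -0.5" --pt "1 -25 0 0 0" --pt "1 -22 0 0 0" --pt "1 0 -6 -20 0" --pt "1 0 -9 -34 0" --pt "1 0 -9 -34 0" --pt "1 0 -9 -34 0" --pt "1 0 -9 -34 0" --pt "1 0 -9 -34 0" --pt "1 0 -9 -34 0"

```text
t: 17.3
eef_pos: [538.3, 184.8, 267.3]
tcp_rot: [1.263, 1.57, 2.783]
ft_force: [0.6, 0.4, -1.7]
opening: 0.077
```

Request:
apply_moves --pt "1 0 -9 -34 0" --pt "1 0 -9 -34 0" --pt "1 0 -9 -34 0" --pt "1 0 -9 -34 0" --pt "1 0 -9 -34 0" --pt "1 0 -9 -34 0" --pt "1 0 -9 -34 0" --pt "1 0 -9 -34 0" --pt "1 0 -9 -30 0" --pt "1 0 -9 -20 0"

```text
t: 18.3
eef_pos: [611.7, -142.2, 267.1]
tcp_rot: [1.458, 1.57, 2.976]
ft_force: [0.1, 0.4, -2.5]
opening: 0.074
```

```bash
python3 - <<'E'
from lat import *
plan([dock(66,-19,270)],np.degrees(np.arctan2(DX[1],DX[0])))
c=cam('scene'); im=c['pixels'][:,:,::-1]
p=np.array(status.state()['eef_pos']);q=[proj(c,p+np.array([a,0,b])) for a,b in((-90,20),(120,20),(-90,-165),(120,-165))];q=np.array(q)
x0,y0=np.maximum(q.min(0).astype(int)-8,0);x1,y1=q.max(0).astype(int)+8
a=im[y0:y1,x0:x1].astype(float);a=np.clip(255*(a/255)**.5,0,255).astype(np.uint8)
k=min(790/a.shape[1],590/a.shape[0]);cv2.imwrite('pics/sc9c.png',cv2.resize(a,None,fx=k,fy=k,interpolation=2));print(x0,y0,k)
import pickle;pickle.dump((c,x0,y0,k),open('c9.pkl','wb'))
E
```

```text
pos [ 611.7 -142.2  267.1] jaw 86.99 F [ 0.1  0.4 -2.5] M [ 0.12  0.01 -0.06] open 0.074 t 18.3 j6 -1.85
turn about tool x -0.06
to [ 609.6 -133.1  270. ] shift [-2.9  2.5  8.9]
190 146 3.8815789473684212
```

View pics/sc9c.png

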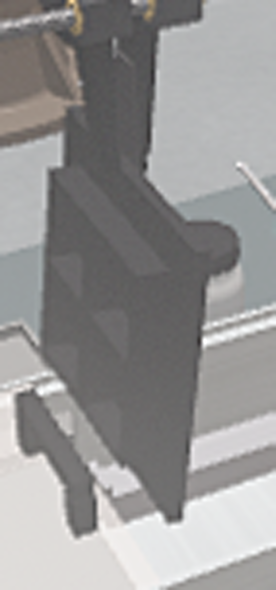

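```bash
python3 - <<'E'
from lat import *; import pickle
c,x0,y0,k=pickle.load(open('c9.pkl','rb'))
f=lambda u,v:(x0+u/k,y0+v/k)
lat(c,[f(68,105),f(212,252),f(182,520),f(167,520)],4)
lat(c,[f(68,105),f(203,258),f(165,518)],-4)
print('block');lat(c,[f(50,170),f(165,275),f(43,345),f(128,463)],-20)
p,R,s=axes();print(proj(c,p+[0,0,-11]),(proj(c,p+[0,0,-11])-[x0,y0])*k)
E
```

```text
(np.float64(207.5186440677966), np.float64(173.05084745762713)) lateral -71.0 z rel -13.2
(np.float64(244.61694915254236), np.float64(210.92203389830507)) lateral 93.8 z rel -7.5
(np.float64(236.88813559322034), np.float64(279.9661016949152)) lateral 51.6 z rel -192.1
(np.float64(233.02372881355933), np.float64(279.9661016949152)) lateral 32.3 z rel -207.5
(np.float64(207.5186440677966), np.float64(173.05084745762713)) lateral -48.7 z rel -1.1
(np.float64(242.29830508474578), np.float64(212.4677966101695)) lateral 101.8 z rel -3.6
(np.float64(232.50847457627117), np.float64(279.4508474576271)) lateral 48.7 z rel -189.7
block
(np.float64(202.88135593220338), np.float64(189.79661016949152)) lateral -36.3 z rel -26.9
(np.float64(232.50847457627117), np.float64(216.84745762711864)) lateral 98.4 z rel -9.2
(np.float64(201.07796610169493), np.float64(234.8813559322034)) lateral -71.7 z rel -153.8
(np.float64(222.97627118644067), np.float64(265.2813559322034)) lateral 43.5 z rel -151.3
[219.98047951 188.47093644] [116.3715981  164.85429277]
```

```bash
cat > pnp.py <<'E'
from h import *
def pose(c,obj,pix):
    K=np.array([[c['f'],0,c['cx']],[0,c['f'],c['cy']],[0,0,1]])
    ok,rv,tv=cv2.solvePnP(np.array(obj,float),np.array(pix,float),K,None,flags=cv2.SOLVEPNP_SQPNP)
    ok,rv,tv=cv2.solvePnP(np.array(obj,float),np.array(pix,float),K,None,rv,tv,True)
    e=cv2.projectPoints(np.array(obj,float),rv,tv,K,None)[0][:,0]-pix
    R=c['R'].T@cv2.Rodrigues(rv)[0];t=c['R'].T@(tv[:,0]-c['t']);return R,t,e
E
python3 - <<'E'
from pnp import *; import pickle
c,x0,y0,k=pickle.load(open('c9.pkl','rb'))
f=lambda u,v:(x0+u/k,y0+v/k)
# local: a lateral(right, world+x), b up, z out pocket side(plate face +4)
obj=[(-53,53,20),(53,53,20),(-53,-53,20),(53,-53,20),(75,75,4),(75,75,-4),(75,-75,-4),(75,-75,4),(-75,75,-4)]
pix=[f(50,170),f(165,275),f(43,345),f(128,463),f(203,258),f(212,250),f(182,520),f(167,520),f(68,105)]
R,t,e=pose(c,obj,pix);p,RT,s=axes()
print(e.round(1).tolist());print('center rel tcp',(t-p).round(1));print(R.round(3))
E
```

```text
[[-0.4, 0.1], [-5.0, 0.9], [-1.8, 0.5], [-0.6, 0.3], [0.7, -0.8], [2.4, 0.5], [1.0, -1.4], [1.2, -0.4], [2.4, 0.2]]
center rel tcp [ -2.    0.3 -93.4]
[[ 0.999  0.035 -0.001]
 [-0.005  0.129 -0.992]
 [-0.035  0.991  0.129]]
```

```bash
python3 - <<'E'
from pnp import *; import pickle
c,x0,y0,k=pickle.load(open('c9.pkl','rb'))
f=lambda u,v:(x0+u/k,y0+v/k)
obj=[(-53,53,20),(53,53,20),(-53,-53,20),(53,-53,20),(53,53,4),(75,75,4),(75,75,-4),(75,-75,-4),(75,-75,4),(-75,75,-4)]
pix=[f(50,170),f(135,274),f(43,345),f(128,463),f(166,275),f(203,258),f(212,250),f(182,520),f(167,520),f(68,105)]
R,t,e=pose(c,obj,pix);p,RT,s=axes()
print(e.round(1).tolist());print('center rel tcp',(t-p).round(1));print(R.round(3))
for o in [(-75,-75,-4),(75,-75,-4),(-75,75,-4),(75,75,-4),(0,-75,0)]:
    X=R@np.array(o)+t; d=X-DO;print(o,'dock x,y,z',(d@DX).round(1),(d@DY).round(1),X[2].round(1))
d=p-DO;print('tcp dock',d@DX,d@DY)
E
```

```text
[[-1.1, -0.0], [0.7, 1.2], [-1.2, 0.4], [-1.2, 0.6], [1.0, -0.7], [-1.8, -0.7], [0.1, 0.5], [0.8, -1.1], [0.8, -0.0], [1.9, -0.2]]
center rel tcp [  1.9  -2.4 -90.1]
[[ 0.999  0.032 -0.028]
 [-0.031  0.104 -0.994]
 [-0.029  0.994  0.105]]
(-75, -75, -4) dock x,y,z 84.8 -90.4 103.9
(75, -75, -4) dock x,y,z 81.7 59.5 99.6
(-75, 75, -4) dock x,y,z 68.9 -86.4 253.0
(75, 75, -4) dock x,y,z 65.9 63.5 248.7
(0, -75, 0) dock x,y,z 87.2 -15.3 102.1
tcp dock 77.04411093873713 -15.34193084630428
```

```bash
python3 - <<'E'
from h import *; import pickle
c=cam('wrist');pickle.dump(c,open('w9.pkl','wb'))
a=c['pixels'][:,:,::-1]/255.;a=(255*a**.6).astype(np.uint8);cv2.imwrite('pics/w9.png',a)
p,R,s=axes();print(-c['R'].T@c['t']-p,c['R'].round(2).tolist());print(proj(c,p+[0,0,-11]),proj(c,p+[75,0,0]),proj(c,p+[-75,0,0]))
E
```

```text
[-66.17482133   2.33480237 157.4200885 ] [[0.05, 1.0, -0.0], [0.97, -0.05, 0.24], [0.24, -0.01, -0.97]]
[284.48657366 251.28801609] [291.55950744 382.12105426] [276.0620934 107.0793916]
```

View pics/w9.png

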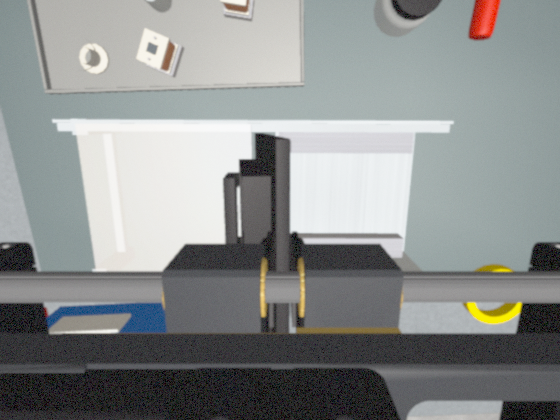

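```bash
python3 - <<'E'
from h import *; import pickle
c=pickle.load(open('w9.pkl','rb'));p,R,s=axes();print(c['f'])
for u,v,z in [(290,140,2),(275,140,2),(290,140,-4),(256,133,-147),(275,136,-147),(240,160,-20),(240,160,-130),(226,175,-20)]:
    d=onz(c,u,v,p[2]+z)-p;print((u,v,z),'dx',(d@DX).round(1),'dy',(d@DY).round(1))
# dock walls check from wrist: inner/outer corner near wall
for u,v in [(56,127),(451,127)]:
    d=onz(c,u,v,95)-DO;print('wall',(d@DX).round(1),(d@DY).round(1))
E
```

```text
328.1653376945949
(290, 140, 2) dx -2.5 dy -60.1
(275, 140, 2) dx 4.4 dy -60.2
(290, 140, -4) dx -2.7 dy -59.9
(256, 133, -147) dx 24.8 dy -60.6
(275, 136, -147) dx 7.6 dy -57.9
(240, 160, -20) dx 23.8 dy -48.8
(240, 160, -130) dx 37.9 dy -38.0
(226, 175, -20) dx 31.7 dy -40.7
wall 296.8 -82.4
wall -88.1 -81.3
```

Request:
apply_moves --pt "1 0 -2 14 0" --pt "1 0 0 14 0" --pt "1 20 0 0 0" --pt "1 20 0 0 0" --pt "1 15 0 0 0" --pt "1 10 0 0 0" --pt "1 5 0 0 0" --pt "1 0 0 0 0"

```text
t: 19.2
eef_pos: [615.1, -111.4, 197.3]
tcp_rot: [0.998, 1.57, 2.518]
ft_force: [0.4, 0.5, -1.4]
opening: 0.074
```

```bash
python3 - <<'E'
from h import *
plan([dock(49,-13.3,200)],np.degrees(np.arctan2(DX[1],DX[0])))
E
```

```text
pos [ 615.1 -111.4  197.3] jaw 87.1 F [ 0.4  0.5 -1.4] M [0.12 0.04 0.01] open 0.074 t 19.2 j6 -1.81
turn about tool x 0.06
to [ 616.2 -116.5  200. ] shift [-2.7 -1.4 -5. ]
```

Request:
apply_moves --pt "1 6 0 0 0" --pt "1 5 0 0 0" --pt "1 4 0 0 0" --pt "1 3 0 0 0" --pt "1 2 0 0 0" --pt "1 0 0 0 0"

```text
t: 19.8
eef_pos: [615.4, -112.3, 181.8]
tcp_rot: [-1.777, 1.567, -0.257]
ft_force: [-12.7, 3.3, 33.1]
opening: 0.077
```

```bash
python3 - <<'E'
from h import *
plan([])
E
```

```text
pos [ 615.4 -112.3  181.8] jaw 87.06 F [-12.7   3.3  33.1] M [ 0.73  2.29 -0.01] open 0.077 t 19.8 j6 -1.81
```

Request:
apply_moves --pt "1 -4 0 0 0" --pt "1 0 0 10 0" --pt "1 3 0 0 0" --pt "1 0 0 0 0"

```text
t: 20.2
eef_pos: [616.3, -101.4, 181.4]
tcp_rot: [-1.616, 1.567, -0.096]
ft_force: [-7.7, 4.6, 27.7]
opening: 0.078
```

```bash
python3 - <<'E'
from h import *
plan([])
c=cam('scene');im=c['pixels'][:,:,::-1][110:300,180:360]/255.
a=(255*im**.6).astype(np.uint8);a1=cv2.resize(a,None,fx=3.1,fy=3.1,interpolation=2)
cv2.imwrite('pics/sc10.png',a1)
E
```

```text
pos [ 616.3 -101.4  181.4] jaw 87.09 F [-7.7  4.6 27.7] M [ 0.57  1.42 -0.  ] open 0.078 t 20.2 j6 -1.79
```

View pics/sc10.png

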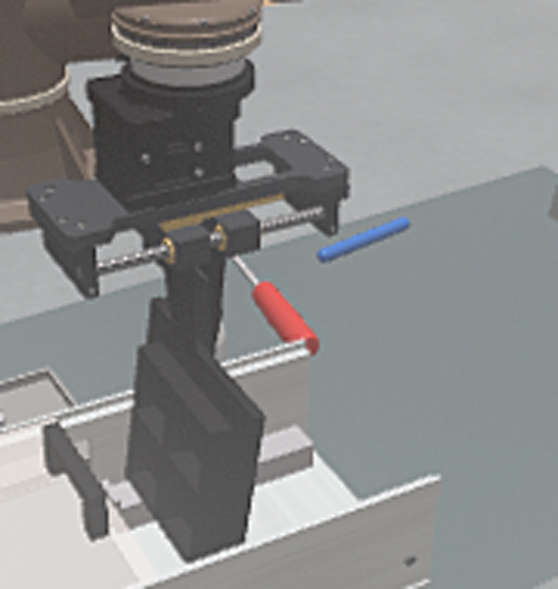

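Request:
apply_moves --pt "1 -3 0 0 0" --pt "1 0 0 -8 0" --pt "1 0 0 -5 0" --pt "1 0 0 -3 0" --pt "1 0 0 0 0"

```text
t: 20.75
eef_pos: [614.9, -118.6, 182.4]
tcp_rot: [-1.677, 1.57, -0.158]
ft_force: [-5.0, -0.0, 14.0]
opening: 0.08
```

```bash
python3 - <<'E'
from h import *
plan([])
E
```

```text
pos [ 614.9 -118.6  182.4] jaw 87.04 F [-5. -0. 14.] M [0.3  0.76 0.  ] open 0.08 t 20.75 j6 -1.82
```

Request:
apply_moves --pt "1 -2 0 0 0" --pt "1 0 0 -3 0" --pt "1 0 0 -3 0" --pt "1 0 0 0 0"

```text
t: 21.15
eef_pos: [614.4, -124.7, 182.8]
tcp_rot: [1.199, 1.57, 2.718]
ft_force: [1.3, 0.3, -3.3]
opening: 0.076
```

```bash
python3 - <<'E'
from h import *
plan([])
E
```

```text
pos [ 614.4 -124.7  182.8] jaw 87.04 F [ 1.3  0.3 -3.3] M [ 0.08 -0.24 -0.04] open 0.076 t 21.15 j6 -1.82
```

Request:
apply_moves --pt "1 0 0 -3 0" --pt "1 0 0 -3 0" --pt "1 0 0 0 0"

```text
t: 21.45
eef_pos: [614.1, -130.7, 183.4]
tcp_rot: [1.491, 1.571, 3.01]
ft_force: [0.5, 0.1, -2.8]
opening: 0.079
```

```bash
python3 - <<'E'
from h import *
plan([])
E
```

```text
pos [ 614.1 -130.7  183.4] jaw 87.04 F [ 0.5  0.1 -2.8] M [ 0.1  -0.17 -0.07] open 0.079 t 21.45 j6 -1.83
```

Request:
apply_moves --pt "1 0 0 -3 0" --pt "1 0 0 -3 0" --pt "1 0 0 0 0"

```text
t: 21.75
eef_pos: [613.9, -136.7, 183.6]
tcp_rot: [-1.796, 1.571, -0.277]
ft_force: [0.8, 0.5, -2.2]
opening: 0.08
```

```bash
python3 - <<'E'
from h import *; import pickle
plan([])
c=cam('wrist');pickle.dump(c,open('w11.pkl','wb'))
g=c['pixels'].max(2)
for v in (138,145,150,155,160,170):print(v,[int(x) for x in g[v,215:300:3]])
E
```

```text
pos [ 613.9 -136.7  183.6] jaw 87.04 F [ 0.8  0.5 -2.2] M [ 0.14 -0.21 -0.02] open 0.08 t 21.75 j6 -1.84
138 [226, 225, 225, 226, 227, 171, 125, 128, 124, 126, 125, 123, 124, 126, 125, 127, 128, 202, 200, 186, 79, 53, 56, 55, 57, 122, 197, 200, 199]
145 [225, 227, 225, 225, 228, 186, 128, 125, 123, 126, 125, 125, 126, 126, 125, 128, 127, 193, 206, 189, 76, 58, 59, 65, 57, 110, 191, 193, 191]
150 [225, 225, 226, 226, 227, 192, 123, 125, 128, 124, 125, 127, 122, 122, 124, 125, 125, 193, 208, 188, 77, 60, 61, 57, 56, 112, 192, 192, 193]
155 [224, 225, 226, 226, 225, 195, 124, 123, 126, 126, 127, 125, 128, 127, 124, 122, 121, 186, 204, 182, 75, 56, 56, 54, 62, 122, 193, 190, 193]
160 [225, 225, 225, 226, 225, 201, 123, 123, 123, 124, 125, 127, 126, 99, 15, 17, 17, 4, 21, 9, 33, 56, 61, 59, 59, 165, 224, 224, 224]
170 [222, 225, 226, 228, 227, 213, 123, 126, 123, 124, 123, 105, 20, 16, 15, 8, 15, 22, 13, 11, 29, 60, 56, 57, 55, 163, 227, 225, 225]
```

Request:
apply_moves --pt "1 0 0 -3 0" --pt "1 0 0 -2 0" --pt "1 0 0 0 0"

```text
t: 22.1
eef_pos: [613.7, -141.5, 183.6]
tcp_rot: [-0.98, 1.571, 0.539]
ft_force: [0.9, 1.3, -1.0]
opening: 0.08
```

```bash
python3 - <<'E'
from h import *
plan([])
E
```

```text
pos [ 613.7 -141.5  183.6] jaw 87.04 F [ 0.9  1.3 -1. ] M [ 0.24 -0.25 -0.07] open 0.08 t 22.1 j6 -1.85
```

Request:
apply_moves --pt "1 1.5 0 1 0" --pt "1 1 0 0 0" --pt "1 0 0 0 0"

```text
t: 22.4
eef_pos: [613.6, -140.3, 182.5]
tcp_rot: [-2.175, 1.57, -0.655]
ft_force: [-5.0, 0.7, 11.5]
opening: 0.077
```

```bash
python3 - <<'E'
from h import *
plan([])
E
```

```text
pos [ 613.6 -140.3  182.5] jaw 87.07 F [-5.   0.7 11.5] M [ 0.29  0.86 -0.04] open 0.077 t 22.4 j6 -1.85
```

Request:
apply_moves --pt "0.86 0 0 1 0" --pt "0.84 1.5 0 1 0" --pt "0.84 2 0 1 0" --pt "0.84 2 0 1 0" --pt "0.84 2 0 2 0" --pt "0.84 0 0 0 0"

```text
t: 23.0
eef_pos: [613.9, -134.0, 173.0]
tcp_rot: [1.106, 1.57, 2.625]
ft_force: [-0.1, 0.2, -0.2]
opening: 0.161
```

```bash
python3 - <<'E'
from h import *; import pickle
plan([])
c=cam('wrist')
g=c['pixels'].max(2)
for v in (140,150,155,170,185,200):print(v,[int(x) for x in g[v,215:320:3]])
E
```

```text
pos [ 613.9 -134.   173. ] jaw 87.07 F [-0.1  0.2 -0.2] M [-0.01  0.02  0.01] open 0.161 t 23.0 j6 -1.84
140 [229, 230, 230, 176, 125, 124, 128, 125, 128, 127, 127, 127, 128, 130, 128, 128, 214, 189, 50, 60, 57, 66, 63, 142, 198, 201, 200, 200, 198, 200, 199, 201, 200, 200, 201]
150 [229, 228, 228, 191, 128, 129, 126, 126, 128, 125, 126, 126, 125, 127, 125, 128, 214, 190, 52, 58, 62, 61, 59, 141, 197, 198, 199, 198, 199, 196, 198, 199, 199, 197, 195]
155 [228, 230, 229, 198, 125, 128, 128, 126, 129, 127, 124, 127, 126, 126, 126, 130, 210, 194, 49, 59, 60, 61, 59, 142, 202, 199, 200, 199, 199, 201, 197, 199, 198, 198, 198]
170 [228, 228, 229, 214, 125, 125, 126, 127, 128, 116, 26, 15, 6, 7, 22, 10, 19, 19, 51, 57, 58, 58, 56, 171, 231, 231, 231, 228, 233, 229, 227, 229, 229, 227, 231]
185 [228, 229, 229, 224, 124, 125, 131, 125, 101, 58, 59, 59, 60, 58, 59, 63, 62, 61, 47, 53, 58, 57, 58, 168, 230, 227, 230, 228, 234, 230, 227, 228, 227, 226, 230]
200 [227, 228, 228, 228, 137, 126, 123, 125, 105, 53, 56, 55, 50, 55, 59, 60, 59, 57, 44, 55, 56, 58, 51, 169, 230, 228, 228, 227, 230, 226, 227, 225, 227, 227, 227]
```

Request:
apply_moves --pt "0.84 0 0 3 0" --pt "0.84 0 0 3 0" --pt "0.84 0 0 3 0" --pt "0.84 0 0 3 0" --pt "0.84 0 0 3 0" --pt "0.84 0 0 3 0" --pt "0.84 0 0 0 0"

```text
t: 23.75
eef_pos: [614.9, -115.8, 173.5]
tcp_rot: [0.031, 1.571, 1.551]
ft_force: [0.2, 1.0, 0.1]
opening: 0.155
```

```bash
python3 - <<'E'
from h import *; import pickle
plan([])
c=cam('wrist')
g=c['pixels'].max(2)
for v in (140,155,):print(v,[int(x) for x in g[v,215:320:3]])
E
```

```text
pos [ 614.9 -115.8  173.5] jaw 87.08 F [0.2 1.  0.1] M [0.05 0.06 0.02] open 0.155 t 23.75 j6 -1.81
140 [134, 133, 134, 134, 133, 133, 133, 137, 136, 136, 215, 207, 108, 10, 18, 16, 18, 16, 7, 17, 17, 45, 62, 54, 51, 43, 131, 212, 215, 211, 214, 211, 213, 212, 214]
155 [136, 133, 136, 135, 131, 136, 137, 135, 135, 135, 203, 208, 124, 12, 20, 13, 16, 15, 20, 22, 18, 47, 63, 59, 49, 41, 151, 212, 211, 213, 211, 211, 210, 211, 210]
```

Request:
apply_moves --pt "0.84 0 4 0 0" --pt "0.84 0 4 0 0" --pt "0.7 2 0 0 0" --pt "0.5 3 0 0 0" --pt "0.3 3 0 0 0" --pt "0.15 3 0 0 0" --pt "0 3 0 0 0" --pt "0 0 0 0 0" --pt "0 0 0 0 0"

```text
t: 24.7
eef_pos: [607.0, -115.9, 159.4]
tcp_rot: [0.529, 1.571, 2.049]
ft_force: [-0.2, 1.0, -0.2]
opening: 0.69
```

```bash
cat > lay.py <<'E'
from h import *
p,R,s=axes();d=p-DO;x=d@DX;xf=x-s['opening']*47.5
print('tcp dock',(d@DX).round(1),(d@DY).round(1),p[2].round(1),'front finger face',xf.round(1),'F',np.round(s['ft_force'],1),'open',s['opening'])
th=np.radians(np.arange(3,90,.25));cx=78-8*np.sin(th)-150*np.cos(th);i=abs(cx-xf).argmin();print('theta',np.degrees(th[i]),'corner z',(26+150*np.sin(th[i])).round(1))
px,pz=xf,p[2]
import sys
for t in map(float,sys.argv[1:]):
    a=np.radians(t);X=78-8*np.sin(a)-150*np.cos(a);Z=26+150*np.sin(a)-(1 if t>20 else -5)
    print(t,'dx tool',(pz-Z).round(1),'dz tool',(px-X).round(1));px,pz=X,Z
E
python3 lay.py 60 55 50 45 40 35 30 25 20 16 13 10 8
```

```text
tcp dock 48.9 -22.6 159.4 front finger face 16.1 F [-0.2  1.  -0.2] open 0.6901069479790894
theta 68.75 corner z 165.8
60.0 dx tool 4.5 dz tool 20.1
55.0 dx tool 7.0 dz tool 10.7
50.0 dx tool 8.0 dz tool 10.0
45.0 dx tool 8.8 dz tool 9.2
40.0 dx tool 9.6 dz tool 8.3
35.0 dx tool 10.4 dz tool 7.4
30.0 dx tool 11.0 dz tool 6.4
25.0 dx tool 11.6 dz tool 5.4
20.0 dx tool 6.1 dz tool 4.4
16.0 dx tool 10.0 dz tool 2.7
13.0 dx tool 7.6 dz tool 1.6
10.0 dx tool 7.7 dz tool 1.2
8.0 dx tool 5.2 dz tool 0.5
```

Request:
apply_moves --pt "0 1 0 0 0" --pt "0 1 0 0 0" --pt "0 1 0 0 0" --pt "0 0 0 0 0"

```text
t: 25.1
eef_pos: [606.8, -115.9, 156.4]
tcp_rot: [0.937, 1.571, 2.456]
ft_force: [-0.4, 0.0, -0.2]
opening: 0.987
```

```bash
python3 lay.py 60 55 50 45 40 35 30 25 20 16 13 10 8
```

```text
tcp dock 48.9 -22.7 156.4 front finger face 2.0 F [-0.4  0.  -0.2] open 0.9868771663344532
theta 62.75 corner z 159.4
60.0 dx tool 1.5 dz tool 5.9
55.0 dx tool 7.0 dz tool 10.7
50.0 dx tool 8.0 dz tool 10.0
45.0 dx tool 8.8 dz tool 9.2
40.0 dx tool 9.6 dz tool 8.3
35.0 dx tool 10.4 dz tool 7.4
30.0 dx tool 11.0 dz tool 6.4
25.0 dx tool 11.6 dz tool 5.4
20.0 dx tool 6.1 dz tool 4.4
16.0 dx tool 10.0 dz tool 2.7
13.0 dx tool 7.6 dz tool 1.6
10.0 dx tool 7.7 dz tool 1.2
8.0 dx tool 5.2 dz tool 0.5
```

```bash
python3 - <<'E'
from h import *
c=cam('wrist');g=c['pixels'].max(2)
for v in (120,140,155,185):print(v,[int(x) for x in g[v,150:450:6]])
cv2.imwrite('pics/w12.png',c['pixels'][:,:,::-1]);plan([])
print(proj(c,dock(2,-60,160)),proj(c,dock(2,-60,60)))
E
```

```text
120 [131, 131, 133, 134, 134, 135, 135, 134, 136, 135, 135, 135, 134, 134, 140, 139, 137, 138, 136, 141, 139, 140, 137, 144, 139, 140, 139, 139, 142, 143, 139, 143, 142, 147, 143, 141, 143, 145, 146, 146, 143, 144, 144, 144, 144, 144, 147, 144, 142, 144]
140 [249, 250, 249, 250, 251, 251, 251, 241, 244, 243, 244, 243, 244, 244, 243, 243, 242, 242, 242, 243, 242, 242, 240, 241, 241, 241, 238, 239, 240, 238, 239, 238, 238, 236, 238, 238, 239, 237, 239, 238, 238, 237, 236, 238, 238, 238, 237, 238, 237, 238]
155 [235, 236, 238, 238, 239, 239, 241, 238, 131, 132, 133, 136, 138, 136, 136, 137, 215, 65, 18, 17, 25, 24, 24, 25, 26, 22, 19, 24, 23, 14, 24, 21, 26, 26, 18, 21, 24, 26, 47, 214, 213, 211, 215, 213, 211, 215, 213, 144, 143, 142]
185 [235, 235, 236, 237, 238, 237, 236, 240, 132, 133, 133, 132, 131, 134, 135, 133, 34, 38, 39, 29, 26, 28, 24, 16, 20, 21, 19, 18, 23, 22, 28, 25, 21, 28, 24, 17, 25, 30, 79, 242, 242, 242, 245, 240, 241, 239, 174, 144, 141, 141]
pos [ 606.9 -115.9  156.4] jaw 87.05 F [ 0.3  0.4 -0.4] M [ 0.12 -0.03  0.  ] open 0.994 t 25.15 j6 -1.82
[379.54796351 190.28101663] [342.12348201 165.89064622]
```

Request:
apply_moves --pt "0 1.5 0 6 0" --pt "0 7 0 10.7 0" --pt "0 8 0 10 0" --pt "0 8.8 0 9.2 0" --pt "0 9.6 0 8.3 0" --pt "0 10.4 0 7.4 0" --pt "0 0 0 0 0"

```text
t: 25.85
eef_pos: [609.0, -63.0, 109.4]
tcp_rot: [1.248, 1.568, 2.768]
ft_force: [0.6, 2.4, -0.1]
opening: 1.002
```

```bash
python3 lay.py 32 28 24 20 16 13 10 8;python3 - <<'E'
from h import *
c=cam('wrist');g=c['pixels'].max(2)
for v in (130,140,155,185):print(v,[int(x) for x in g[v,240:450:6]])
E
```

```text
tcp dock -4.0 -23.2 109.4 front finger face -51.6 F [ 0.6  2.4 -0.1] open 1.0023693717996263
theta 33.5 corner z 108.8
32.0 dx tool 4.9 dz tool 1.9
28.0 dx tool 9.1 dz tool 4.8
24.0 dx tool 9.4 dz tool 4.1
20.0 dx tool 3.7 dz tool 3.4
16.0 dx tool 10.0 dz tool 2.7
13.0 dx tool 7.6 dz tool 1.6
10.0 dx tool 7.7 dz tool 1.2
8.0 dx tool 5.2 dz tool 0.5
130 [209, 193, 193, 196, 192, 194, 195, 184, 187, 186, 187, 186, 184, 175, 180, 179, 178, 176, 179, 170, 173, 171, 174, 174, 170, 173, 171, 170, 174, 171, 168, 165, 167, 166, 165]
140 [245, 245, 245, 245, 245, 244, 244, 245, 245, 244, 246, 245, 245, 246, 245, 245, 245, 245, 245, 246, 246, 246, 246, 245, 245, 246, 245, 245, 245, 244, 245, 245, 245, 243, 159]
155 [37, 31, 35, 36, 39, 31, 31, 31, 30, 33, 29, 37, 33, 35, 30, 30, 27, 30, 35, 38, 46, 59, 81, 111, 231, 173, 167, 169, 166, 167, 164, 162, 162, 159, 160]
185 [36, 34, 33, 32, 29, 36, 34, 32, 33, 34, 32, 35, 34, 33, 35, 33, 35, 30, 32, 30, 31, 35, 32, 130, 247, 163, 161, 162, 164, 162, 159, 159, 158, 157, 153]
```

Request:
apply_moves --pt "0 5 0 2 0" --pt "0 4.5 0 2.4 0" --pt "0 4.6 0 2.4 0" --pt "0 4.7 0 2 0" --pt "0 4.7 0 2 0" --pt "0 2 0 1.7 0" --pt "0 2 0 1.7 0" --pt "0 5 0 1.4 0" --pt "0 5 0 1.3 0" --pt "0 0 0 0 0"

```text
t: 26.9
eef_pos: [610.3, -47.2, 73.0]
tcp_rot: [0.755, 1.57, 2.274]
ft_force: [1.8, 4.0, 0.1]
opening: 0.999
```

```bash
python3 lay.py 13 10 8
```

```text
tcp dock -19.9 -22.7 73.0 front finger face -67.4 F [1.8 4.  0.1] open 0.999307502805921
theta 17.75 corner z 71.7
13.0 dx tool 8.2 dz tool 2.6
10.0 dx tool 7.7 dz tool 1.2
8.0 dx tool 5.2 dz tool 0.5
```

Request:
apply_moves --pt "0 4 0 1.2 0" --pt "0 4 0 1.2 0" --pt "0 4 0 0.7 0" --pt "0 3 0 0.6 0" --pt "0 0 0 0 0"

```text
t: 27.4
eef_pos: [610.4, -43.7, 58.2]
tcp_rot: [1.344, 1.57, 2.863]
ft_force: [1.2, 4.4, -0.2]
opening: 1.001
```

```bash
python3 lay.py 8
```

```text
tcp dock -23.4 -22.8 58.2 front finger face -70.9 F [ 1.2  4.4 -0.2] open 1.000521888292787
theta 10.75 corner z 54.0
8.0 dx tool 6.3 dz tool 0.8
```

Request:
apply_moves --pt "0 2 0 0.7 0" --pt "0 1 0 0.7 0" --pt "0 0 0 0.7 0" --pt "0 0 0 0.7 0" --pt "0 0 0 0 0"

```text
t: 27.9
eef_pos: [610.9, -41.1, 55.9]
tcp_rot: [-1.833, 1.57, -0.313]
ft_force: [-0.3, -1.4, -0.8]
opening: 1.001
```

```bash
python3 lay.py 8
```

```text
tcp dock -26.0 -22.5 55.9 front finger face -73.5 F [-0.3 -1.4 -0.8] open 1.0008069484551014
theta 3.0000000000000004 corner z 33.9
8.0 dx tool 4.1 dz tool -1.9
```

Request:
apply_moves --pt "0 -5 0 0 0" --pt "0 -10 0 0 0" --pt "0 -30 0 0 0" --pt "0 -50 0 0 0" --pt "0 -50 0 0 0" --pt "0 0 0 0 0"

```text
t: 28.5
eef_pos: [613.1, -41.4, 208.4]
tcp_rot: [-1.694, 1.559, -0.174]
ft_force: [0.3, 0.4, -0.2]
opening: 0.999
```

```bash
python3 - <<'E'
from h import *; import pickle
plan([])
c=cam('wrist');pickle.dump(c,open('w13.pkl','wb'))
a=c['pixels'][:,:,::-1]/255.;a=(255*a**.6).astype(np.uint8);cv2.imwrite('pics/w13.png',a)
E
```

```text
pos [613.1 -41.4 208.4] jaw 87.07 F [ 0.3  0.4 -0.2] M [-0.06 -0.    0.02] open 0.999 t 28.5 j6 -1.69
```

View pics/w13.png

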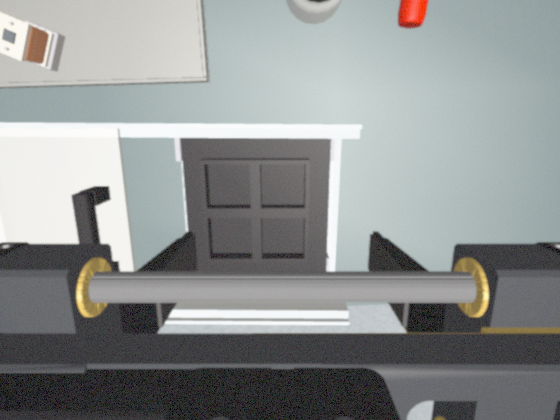

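```bash
python3 - <<'E'
from h import *; import pickle
c=pickle.load(open('w13.pkl','rb'));g=cv2.cvtColor(c['pixels'],cv2.COLOR_RGB2GRAY).astype(float)
for v in (150,170,190,210,230):
    r=np.diff(cv2.GaussianBlur(g,(3,3),0)[v]);L=170+np.argmin(r[170:200])+.5;R=315+np.argmax(r[315:345])+.5
    a=onz(c,L,v,34)-DO;b=onz(c,R,v,34)-DO;print(v,L,R,(a@DX).round(1),(b@DX).round(1),((a+b)@DX/2).round(1))
for u in (220,290):
    r=np.diff(cv2.GaussianBlur(g,(3,3),0)[:,u]);i=125+np.argmin(r[125:150])+.5;a=onz(c,u,i,34)-DO;print('side edge',i,(a@DY).round(1))
for n,u,v,z in[('wall front',360,131,95),('blk',205,158,50),('blk',306,158,50),('stop',182,158,34)]:
    a=onz(c,u,v,z)-DO;print(n,(a@DX).round(1),(a@DY).round(1))
E
```

```text
150 180.5 329.5 75.1 -73.4 0.9
170 183.5 329.5 73.7 -74.1 -0.2
190 184.5 328.5 74.2 -73.8 0.2
210 186.5 327.5 73.7 -73.5 0.1
230 187.5 326.5 74.2 -73.2 0.5
side edge 137.5 -74.7
side edge 138.5 -73.7
wall front -88.6 -82.4
blk 47.4 -56.3
blk -49.0 -56.2
stop 74.2 -54.6
```

```bash
python3 - <<'E'
from h import *
plan([[613,-41,270],[500,-230,270]])
E
```

```text
pos [611.9 -41.2 205. ] jaw 87.06 F [-0.3 -0.7 -0.1] M [0.02 0.02 0.05] open 0.998 t 28.55 j6 -1.69
to [613 -41 270] shift [-65.   -1.1   0.3]
to [ 500 -230  270] shift [   0.   103.2 -194.5]
```

Request:
apply_moves --pt "0 -30 0 0 0" --pt "0 -35 0 0 0" --pt "0 0 17 -32 0" --pt "0 0 17 -32 0" --pt "0 0 17 -32 0" --pt "0 0 17 -32 0" --pt "0 0 17 -32 0" --pt "0 0 17 -32 0" --pt "0 0 0 0 0" --pt "0 0 0 0 0"

```text
t: 29.55
eef_pos: [498.5, -227.9, 265.3]
tcp_rot: [0.856, 1.57, 2.373]
ft_force: [-0.1, 0.8, 1.0]
opening: 1.0
```

```bash
python3 - <<'E'
from h import *; import pickle
plan([])
c=cam('wrist');pickle.dump(c,open('w14.pkl','wb'));cv2.imwrite('pics/w14.png',c['pixels'][:,:,::-1])
for q in [(457.7,-272.6,52),(403,-183.2,52)]:print(proj(c,q))
hsv=cv2.cvtColor(c['pixels'],cv2.COLOR_RGB2HSV);m=((hsv[...,2]>175)&(hsv[...,1]<60)).astype(np.uint8)
for k in cv2.findContours(m,0,2)[0]:
    if cv2.contourArea(k)>150:
        r=cv2.minAreaRect(k);print(np.round(r[0],1),np.round(r[1],1),round(r[2],1),cv2.contourArea(k),onz(c,*r[0],52).round(1))
E
```

```text
pos [ 498.5 -227.9  265.3] jaw 86.95 F [-0.1  0.8  1. ] M [ 0.02 -0.01 -0.  ] open 1.0 t 29.55 j6 -2.07
[239.5266288  152.97279506]
[318.16045676  97.05509989]
[247. 317.] [ 30. 134.] 90.0 3831.0 [ 663.1 -280.6   52. ]
[339.5 249. ] [ 42. 371.] 90.0 7671.0 [ 577.9 -162.4   52. ]
[175.2 152.1] [28.2 26.8] 26.6 574.5 [ 452.9 -344.2   52. ]
[283.2 123.7] [102.9 177.2] 89.1 16496.5 [ 428.7 -222.2   52. ]
```

View pics/w14.png

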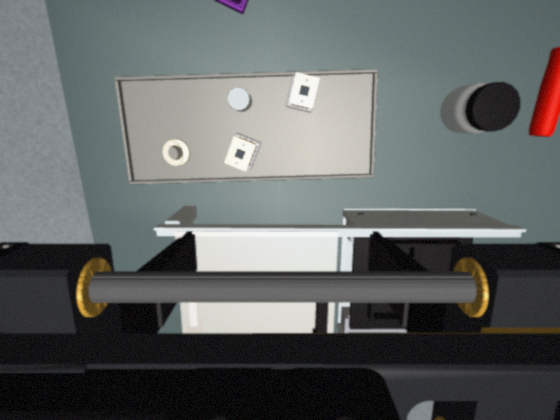

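```bash
cat > coil.py <<'E'
from h import *
def coils(c,box,thr=212):
    hsv=cv2.cvtColor(c['pixels'],cv2.COLOR_RGB2HSV);m=((hsv[...,2]>thr)&(hsv[...,1]<60)).astype(np.uint8);m=cv2.morphologyEx(m,cv2.MORPH_CLOSE,np.ones((11,11)))
    x0,y0,x1,y1=box;mm=np.zeros_like(m);mm[y0:y1,x0:x1]=m[y0:y1,x0:x1]
    for k in cv2.findContours(mm,0,2)[0]:
        if cv2.contourArea(k)>150:
            r=cv2.minAreaRect(k);q=cv2.boxPoints(r);P=np.array([onz(c,*p,52) for p in q]);e=np.diff(np.r_[P,P[:1]],axis=0);L=np.linalg.norm(e,axis=1)
            print(np.round(r[0],1),'ctr',P.mean(0).round(1),'sides',L.round(1),'dir',np.degrees(np.arctan2(e[:,1],e[:,0])).round(1)[:2],cv2.contourArea(k)/r[1][0]/r[1][1])
E
python3 - <<'E'
from coil import *; import pickle
c=pickle.load(open('w14.pkl','rb'));print(c['pixels'][91,290:325:3].max(1),c['pixels'][120,300].max())
coils(c,(130,60,375,180))
coils(c,(130,60,375,180),225)
E
```

```text
[201 248 248 194  96  97 167 248 248 206 202 198] 208
[175.5 152.5] ctr [ 453.4 -344.    52. ] sides [27.7 27.7 28.2 27.7] dir [86.9 -7. ] 0.8024
[239.7 153.1] ctr [ 458.1 -272.4   52. ] sides [34.  28.2 34.2 28.8] dir [152.5  64.8] 0.8477566590773894
[313.2 147.1] ctr [ 456.2 -190.3   52. ] sides [54.7 32.8 55.  33.9] dir [161.8  72. ] 0.5928375027357619
[237.5  98. ] ctr [ 399.4 -269.8   52. ] sides [20.3 20.5 20.6 20.5] dir [86.9 -4.6] 0.7960526315789473
[303.7  90.7] ctr [ 395.9 -198.5   52. ] sides [33.8 27.  34.  27.6] dir [162.5  73.8] 0.8928226330237117
[175.5 152. ] ctr [ 452.9 -343.9   52. ] sides [27.7 26.6 28.1 26.6] dir [86.9 -7. ] 0.7816666666666667
[239.4 153.5] ctr [ 458.5 -272.8   52. ] sides [32.  25.8 32.2 26.3] dir [154.5  66.9] 0.9091846148560127
[237.5  98.5] ctr [ 399.9 -269.9   52. ] sides [18.2 19.5 18.4 19.5] dir [86.9 -4.6] 0.7430340557275542
[303.9  90.3] ctr [ 395.4 -198.3   52. ] sides [32.1 26.2 32.2 26.8] dir [163.6  74.8] 0.9045024115169699
```

```bash
python3 - <<'E'
from h import *
plan([[458.3,-272.6,265],[458.3,-272.6,42]],66.9)
E
```

```text
pos [ 498.9 -227.3  265.3] jaw 87.02 F [-1.  -0.6  0.7] M [ 0.05 -0.02 -0.01] open 0.997 t 29.6 j6 -2.07
turn about tool x 20.12
to [ 458.3 -272.6  265. ] shift [  0.3  19.6 -57.6]
to [ 458.3 -272.6   42. ] shift [223.   0.   0.]
```

Request:
apply_moves --pt "0.45 0 0 0 6.7" --pt "0.45 0 0 0 6.7" --pt "0.45 0 0 0 6.7" --pt "0.45 0 9.8 -28.8 0" --pt "0.45 0 9.8 -28.8 0" --pt "0.45 40 0 0 0" --pt "0.45 40 0 0 0" --pt "0.45 40 0 0 0" --pt "0.45 40 0 0 0" --pt "0.45 0 0 0 0"

```text
t: 30.6
eef_pos: [457.3, -270.6, 101.7]
tcp_rot: [1.291, 1.563, 2.461]
ft_force: [-0.3, 0.3, 0.6]
opening: 0.55
```

```bash
python3 - <<'E'
from h import *
plan([[458.3,-272.6,42]],66.9)
E
```

```text
pos [ 457.3 -270.6  101.7] jaw 67.03 F [-0.3  0.3  0.6] M [ 0.04  0.05 -0.01] open 0.55 t 30.6 j6 -1.83
turn about tool x 0.13
to [ 458.3 -272.6   42. ] shift [59.7 -1.7 -1.5]
```

Request:
apply_moves --pt "0.45 20 -1.7 -1.5 0" --pt "0.45 20 0 0 0" --pt "0.45 19 0 0 0" --pt "0.45 0 0 0 0" --pt "0.7 0 0 0 0" --pt "1 0 0 0 0" --pt "1 0 0 0 0" --pt "1 0 0 0 0"

```text
t: 31.4
eef_pos: [459.7, -275.0, 47.5]
tcp_rot: [-1.73, 1.57, -0.562]
ft_force: [-1.1, 0.5, 0.7]
opening: 0.273
```

```bash
python3 - <<'E'
from h import *
plan([])
E
```

```text
pos [ 459.7 -275.    47.5] jaw 66.96 F [-1.1  0.5  0.7] M [-0.16  0.13  0.01] open 0.273 t 31.4 j6 -1.83
```

```bash
python3 - <<'E'
from h import *
q=dock(-26.7,-27+.5-1,0);q2=[459.7,-275,200]
plan([q2,[*q[:2],200],[*q[:2],79]],87.05)
E
```

```text
pos [ 459.7 -275.    47.5] jaw 66.96 F [-1.1  0.5  0.7] M [-0.16  0.13  0.01] open 0.273 t 31.4 j6 -1.83
turn about tool x -20.09
to [ 459.7 -275.   200. ] shift [-152.5    0.     0. ]
to [605.9 -40.1 200. ] shift [   0.  -133.9  242.1]
to [605.9 -40.1  79. ] shift [121.   0.   0.]
```

Request:
apply_moves --pt "1 -30 0 0 0" --pt "1 -40 0 0 0" --pt "1 -40 0 0 0" --pt "1 -43 0 0 0" --pt "1 0 0 0 -6.7" --pt "1 0 0 0 -6.7" --pt "1 0 0 0 -6.7" --pt "1 0 -20 35 0" --pt "1 0 -20 35 0" --pt "1 0 -20 35 0"

```text
t: 32.4
eef_pos: [525.1, -172.1, 200.1]
tcp_rot: [-1.412, 1.571, 0.106]
ft_force: [0.2, -1.2, -1.5]
opening: 0.276
```

Request:
apply_moves --pt "1 0 -20 35 0" --pt "1 0 -20 35 0" --pt "1 0 -20 35 0" --pt "1 0 -17 32 0" --pt "1 0 0 0 0" --pt "1 0 0 0 0"

```text
t: 33.0
eef_pos: [608.5, -39.7, 199.6]
tcp_rot: [1.651, 1.57, -3.111]
ft_force: [0.4, 0.3, -0.9]
opening: 0.27
```

```bash
python3 - <<'E'
from h import *
q=dock(-26.7,-24.5,0)
plan([[*q[:2],100],[*q[:2],79]],87.05)
E
```

```text
pos [608.5 -39.7 199.6] jaw 87.15 F [ 0.4  0.3 -0.9] M [-0.03  0.03  0.03] open 0.27 t 33.0 j6 -1.69
turn about tool x 0.1
to [608.9 -40.3 100. ] shift [99.6 -0.4 -0.6]
to [608.9 -40.3  79. ] shift [21.  0.  0.]
```

Request:
apply_moves --pt "1 35 -0.4 -0.6 0" --pt "1 35 0 0 0" --pt "1 28 0 0 0" --pt "1 10 0 0 0" --pt "1 8 0 0 0" --pt "1 0 0 0 0"

```text
t: 33.6
eef_pos: [609.0, -41.4, 83.8]
tcp_rot: [0.896, 1.571, 2.414]
ft_force: [0.3, -0.8, -1.3]
opening: 0.272
```

```bash
python3 - <<'E'
from h import *
q=dock(-26.7,-24.5,0)
plan([[*q[:2],79]],87.05)
E
```

```text
pos [609.  -41.4  83.8] jaw 87.02 F [ 0.3 -0.8 -1.3] M [-0.01 -0.04  0.02] open 0.272 t 33.6 j6 -1.69
turn about tool x -0.03
to [608.9 -40.3  79. ] shift [4.8 0.2 1.1]
```

Request:
apply_moves --pt "1 3 0 1 0" --pt "1 2 0 0 0" --pt "1 0 0 0 0"

```text
t: 33.9
eef_pos: [609.3, -39.8, 79.2]
tcp_rot: [-1.58, 1.57, -0.06]
ft_force: [0.2, -0.8, -1.6]
opening: 0.276
```

```bash
python3 - <<'E'
from h import *
plan([])
E
```

```text
pos [609.3 -39.8  79.2] jaw 87.06 F [ 0.2 -0.8 -1.6] M [-0.01  0.   -0.05] open 0.276 t 33.9 j6 -1.69
```

Lower until contact, then release and lift.

Request:
apply_moves --pt "1 1 0 0 0" --pt "1 0.5 0 0 0" --pt "0.68 0 0 0 0" --pt "0.6 0 0 0 0" --pt "0.6 0 0 0 0" --pt "0.6 -10 0 0 0" --pt "0.6 -30 0 0 0" --pt "0.6 -40 0 0 0" --pt "0.45 -45 0 0 0" --pt "0.45 0 0 0 0"

```text
t: 34.9
eef_pos: [611.1, -40.1, 208.8]
tcp_rot: [-1.682, 1.561, -0.163]
ft_force: [0.1, 0.5, 0.6]
opening: 0.512
```

```bash
python3 - <<'E'
from h import *
plan([[490,-200,205]],74.8)
c=cam('top');s=cam('scene')
h=cv2.cvtColor(s['pixels'],cv2.COLOR_RGB2HSV)
print(proj(s,dock(-26.7,-26.5,82)))
for n,c_ in(('top',c),('scene',s)):cv2.imwrite(f'pics/{n}15.png',c_['pixels'][:,:,::-1])
E
```

```text
pos [611.1 -40.1 208.8] jaw 87.06 F [0.1 0.5 0.6] M [-0.03 -0.02  0.03] open 0.512 t 34.9 j6 -1.69
turn about tool x 12.26
to [ 490 -200  205] shift [   3.8   75.  -186. ]
[266.2836121  245.26905889]
```

Request:
apply_moves --pt "0.45 -50 0 0 6.1" --pt "0.45 0 0 0 6.1" --pt "0.45 0 15 -37.2 0" --pt "0.45 0 15 -37.2 0" --pt "0.45 0 15 -37.2 0" --pt "0.45 0 15 -37.2 0" --pt "0.45 0 15 -37.2 0" --pt "0.45 0 0 0 0"

```text
t: 35.8
eef_pos: [485.6, -202.3, 251.1]
tcp_rot: [1.525, 1.568, 2.828]
ft_force: [0.8, 0.0, -0.2]
opening: 0.549
```

```bash
python3 - <<'E'
from coil import *
plan([[395.6,-198.4,250],[395.6,-198.4,42]],74.8)
c=cam('wrist');print(proj(c,(395.6,-198.4,52)))
u,v=proj(c,(395.6,-198.4,52)).astype(int)
coils(c,(max(u-70,0),max(v-60,0),u+70,v+50),225)
print('pocket coil');u,v=proj(c,dock(-26.7,-26.5,82)).astype(int);print(u,v)
E
```

```text
pos [ 485.6 -202.3  251.1] jaw 74.65 F [ 0.8  0.  -0.2] M [ 0.01 -0.01 -0.03] open 0.549 t 35.8 j6 -1.82
turn about tool x -0.15
to [ 395.6 -198.4  250. ] shift [  1.1  87.8 -19.8]
to [ 395.6 -198.4   42. ] shift [208.   0.   0.]
[262.26955164 106.47496232]
[201. 128.] ctr [ 399.4 -266.9   52. ] sides [18.9 20.6 19.1 20.6] dir [ 74.6 -18.4] 0.8500000000000001
[290.5 122. ] ctr [ 419.2 -174.3   52. ] sides [83.3 67.3 87.2 67.3] dir [ 74.6 -13.4] 0.6423494201271979
pocket coil
458 262
```

```bash
python3 - <<'E'
from coil import *
c=cam('wrist');cv2.imwrite('pics/w16.png',c['pixels'][:,:,::-1])
for t in (235,242,247):print(t);coils(c,(190,50,360,180),t)
E
```

```text
235
[199. 127.] ctr [ 399.2 -267.3   52. ] sides [18.9 20.5 19.1 20.6] dir [ 74.6 -18.4] 0.7861111111111111
[261.5 105. ] ctr [ 395.5 -197.5   52. ] sides [25.7 31.8 26.3 31.8] dir [ 74.6 -15.7] 0.965625
242
[261.5 105. ] ctr [ 395.5 -197.5   52. ] sides [25.7 31.8 26.3 31.8] dir [ 74.6 -15.7] 0.95375
247
[261. 105.] ctr [ 395.3 -198.    52. ] sides [31.8 24.7 31.8 25.2] dir [163.3  74.6] 0.91015625
```

Request:
apply_moves --pt "0.45 0 29.3 -6.6 0" --pt "0.45 0 29.3 -6.6 0" --pt "0.45 0 29.3 -6.6 0" --pt "0.45 40 0 0 0" --pt "0.45 40 0 0 0" --pt "0.45 40 0 0 0" --pt "0.45 40 0 0 0" --pt "0.45 0 0 0 0"

```text
t: 36.7
eef_pos: [396.8, -194.0, 88.4]
tcp_rot: [1.208, 1.562, 2.516]
ft_force: [0.4, 0.5, 0.6]
opening: 0.549
```

```bash
python3 - <<'E'
from h import *
plan([[395.5,-198,43]],74.6)
E
```

```text
pos [ 396.8 -194.    88.4] jaw 74.92 F [0.4 0.5 0.6] M [ 0.02  0.02 -0.01] open 0.549 t 36.7 j6 -1.91
turn about tool x 0.32
to [ 395.5 -198.    43. ] shift [45.4  0.2 -4.2]
```

Request:
apply_moves --pt "0.45 15 0.2 -2 0.3" --pt "0.45 15 0 -2 0" --pt "0.45 12 0 0 0" --pt "0.45 0 0 0 0" --pt "0.7 0 0 0 0" --pt "1 0 0 0 0" --pt "1 0 0 0 0" --pt "1 0 0 0 0"

```text
t: 37.5
eef_pos: [397.0, -199.8, 50.7]
tcp_rot: [-1.78, 1.57, -0.479]
ft_force: [-0.2, 0.3, 0.4]
opening: 0.274
```

```bash
python3 - <<'E'
from h import *
p=axes()[0];q=dock(-26.7,27.5,0)
a=np.radians(74.6);print('coil lateral rel tcp',(np.array([395.5,-198,0])-p)@[np.sin(a),-np.cos(a),0])
plan([[p[0],p[1],200],[*q[:2],200],[*q[:2],79]],87.05)
E
```

```text
coil lateral rel tcp -1.9666014839064232
pos [ 397.  -199.8   50.7] jaw 74.56 F [-0.2  0.3  0.4] M [-0.03  0.07  0.01] open 0.274 t 37.5 j6 -1.92
turn about tool x -12.49
to [ 397.  -199.8  200. ] shift [-149.3    0.     0. ]
to [660.8 -43.  200. ] shift [   0.  -255.4  170.2]
to [660.8 -43.   79. ] shift [121.   0.   0.]
```

Request:
apply_moves --pt "1 -30 0 0 0" --pt "1 -40 0 0 0" --pt "1 -40 0 0 0" --pt "1 -40 0 0 0" --pt "1 0 0 0 -6.3" --pt "1 0 0 0 -6.2" --pt "1 0 -32 21 0" --pt "1 0 -32 21 0" --pt "1 0 -32 21 0" --pt "1 0 -32 21 0"

```text
t: 38.5
eef_pos: [530.0, -121.4, 200.4]
tcp_rot: [0.833, 1.571, 2.352]
ft_force: [0.3, -1.1, -1.7]
opening: 0.269
```

Request:
apply_moves --pt "1 0 -32 21 0" --pt "1 0 -32 21 0" --pt "1 0 -32 21 0" --pt "1 0 -33 23 0" --pt "1 0 0 0 0" --pt "1 0 0 0 0"

```text
t: 39.1
eef_pos: [662.0, -42.6, 199.5]
tcp_rot: [1.471, 1.569, 2.992]
ft_force: [0.3, 0.3, -1.3]
opening: 0.271
```

```bash
python3 - <<'E'
from h import *
q=dock(-26.7,29.5,0)
plan([[*q[:2],100],[*q[:2],81]],87.05)
E
```

```text
pos [662.  -42.6 199.5] jaw 87.12 F [ 0.3  0.3 -1.3] M [ 0.05 -0.01  0.  ] open 0.271 t 39.1 j6 -1.68
turn about tool x 0.07
to [662.8 -43.1 100. ] shift [99.5 -0.8 -0.4]
to [662.8 -43.1  81. ] shift [19.  0.  0.]
```

Request:
apply_moves --pt "1 35 -0.8 -0.4 0" --pt "1 35 0 0 0" --pt "1 26 0 0 0" --pt "1 9 0 0 0" --pt "1 7 0 0 0" --pt "1 0 0 0 0"

```text
t: 39.7
eef_pos: [662.9, -44.0, 88.6]
tcp_rot: [-1.426, 1.571, 0.093]
ft_force: [-0.4, -0.5, -1.2]
opening: 0.273
```

```bash
python3 - <<'E'
from h import *
q=dock(-26.7,29.5,0)
plan([[*q[:2],81]],87.05)
E
```

```text
pos [662.9 -44.   88.6] jaw 87.03 F [-0.4 -0.5 -1.2] M [ 0.06 -0.01 -0.03] open 0.273 t 39.7 j6 -1.68
turn about tool x -0.02
to [662.8 -43.1  81. ] shift [7.6 0.1 0.9]
```

Request:
apply_moves --pt "1 4 0 0.9 0" --pt "1 3 0 0 0" --pt "1 1 0 0 0" --pt "1 0 0 0 0"

```text
t: 40.1
eef_pos: [663.3, -42.6, 80.8]
tcp_rot: [-1.519, 1.57, 0.0]
ft_force: [-0.3, -0.1, 2.5]
opening: 0.272
```

```bash
python3 - <<'E'
from h import *
plan([])
E
```

```text
pos [663.3 -42.6  80.8] jaw 87.06 F [-0.3 -0.1  2.5] M [ 0.12  0.07 -0.03] open 0.272 t 40.1 j6 -1.68
```

Contact with the floor; release, rise, then move back for a look.

Request:
apply_moves --pt "0.68 0 0 0 0" --pt "0.6 0 0 0 0" --pt "0.6 0 0 0 0" --pt "0.6 -10 0 0 0" --pt "0.6 -30 0 0 0" --pt "0.6 -45 0 0 0" --pt "1 -45 0 0 0" --pt "1 -45 0 0 0" --pt "1 0 0 0 0"

```text
t: 41.0
eef_pos: [664.8, -42.9, 262.8]
tcp_rot: [-1.677, 1.56, -0.157]
ft_force: [0.9, 0.0, 0.6]
opening: 0.202
```

```bash
python3 - <<'E'
from h import *
plan([dock(155,0,260),dock(155,0,131)])
s=cam('scene');w=cam('wrist')
a=cv2.resize(s['pixels'][190:330,180:340,::-1],(400,350),interpolation=2);b=cv2.resize(w['pixels'][:,:,::-1],(400,300))
o=np.zeros((350,800,3),np.uint8);o[:,:400]=a;o[:300,400:]=b;cv2.imwrite('pics/m17.png',o)
E
```

```text
pos [664.8 -42.9 262.8] jaw 87.06 F [0.9 0.  0.6] M [ 0.01 -0.    0.  ] open 0.202 t 41.0 j6 -1.68
to [ 624. -223.  260.] shift [   2.8   31.5 -181.9]
to [ 624. -223.  131.] shift [129.   0.   0.]
```

View pics/m17.png

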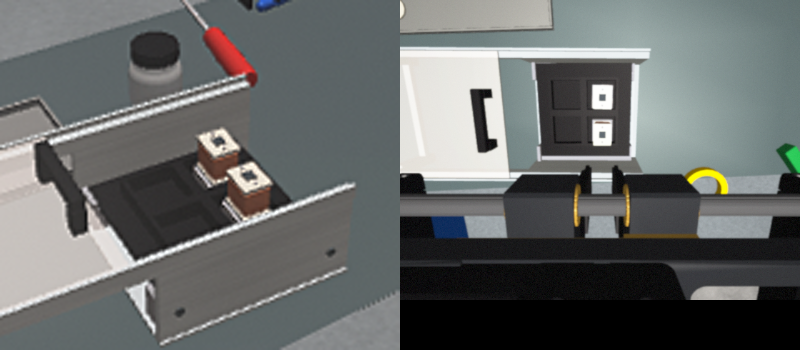

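Request:
apply_moves --pt "1 0 8 -46 0" --pt "1 0 8 -46 0" --pt "1 0 8 -46 0" --pt "1 0 7.5 -46 0" --pt "1 0 0 0 0" --pt "1 0 0 0 0"

```text
t: 41.7
eef_pos: [621.4, -225.6, 253.7]
tcp_rot: [1.07, 1.568, 2.587]
ft_force: [0.6, -0.3, -0.3]
opening: 0.005
```

```bash
python3 - <<'E'
from h import *
plan([dock(160,0,260),dock(160,0,131)],87.05)
E
```

```text
pos [ 621.4 -225.6  253.7] jaw 86.94 F [ 0.6 -0.3 -0.3] M [0.01 0.   0.01] open 0.005 t 41.7 j6 -1.97
turn about tool x -0.11
to [ 623.8 -228.   260. ] shift [-6.3 -2.5 -2.3]
to [ 623.8 -228.   131. ] shift [129.   0.   0.]
```

Request:
apply_moves --pt "1 40 -2.5 -2.3 0" --pt "1 40 0 0 0" --pt "1 30 0 0 0" --pt "1 12 0 0 0" --pt "1 0 0 0 0"

```text
t: 42.2
eef_pos: [624.2, -225.9, 131.5]
tcp_rot: [1.117, 1.567, 2.637]
ft_force: [0.1, 0.0, -0.5]
opening: 0.001
```

```bash
python3 - <<'E'
from h import *
plan([dock(160,0,130),dock(-45,0,130)],87.05)
E
```

```text
pos [ 624.2 -225.9  131.5] jaw 87.13 F [ 0.1  0.  -0.5] M [ 0.01 -0.05  0.01] open 0.001 t 42.2 j6 -1.97
turn about tool x 0.08
to [ 623.8 -228.   130. ] shift [ 1.5  0.4 -2.1]
to [634.3 -23.3 130. ] shift [  0.  -0. 205.]
```

Request:
apply_moves --pt "1 1 0 12 0" --pt "1 0 0 18 0" --pt "1 0 0 18 0" --pt "1 0 0 18 0" --pt "1 0 0 18 0" --pt "1 0 0 18 0" --pt "1 0 0 18 0" --pt "1 0 0 18 0" --pt "1 0 0 18 0" --pt "1 0 0 18 0"

```text
t: 43.2
eef_pos: [633.6, -52.1, 132.2]
tcp_rot: [-1.226, 1.571, 0.293]
ft_force: [1.0, -2.0, 0.9]
opening: 0.004
```

Request:
apply_moves --pt "1 0 0 10 0" --pt "1 0 0 8 0" --pt "1 0 0 5 0" --pt "1 0 0 0 0"

```text
t: 43.6
eef_pos: [634.4, -30.0, 132.0]
tcp_rot: [1.056, 1.57, 2.576]
ft_force: [0.2, -0.0, 0.7]
opening: 0.006
```

```bash
python3 - <<'E'
from h import *
plan([]);p=axes()[0]-DO;print(p@DX,p@DY)
E
```

```text
pos [634.4 -30.  132. ] jaw 87.07 F [ 0.2 -0.   0.7] M [0.01 0.04 0.03] open 0.006 t 43.6 j6 -1.67
-38.27648203828387 0.44699245756034434
```

Request:
apply_moves --pt "1 0 0 4 0" --pt "1 0 0 4 0" --pt "1 0 0 0 0"

```text
t: 43.9
eef_pos: [634.9, -22.3, 132.1]
tcp_rot: [1.018, 1.57, 2.537]
ft_force: [0.3, 0.1, -0.5]
opening: 0.004
```

```bash
python3 - <<'E'
from h import *
plan([]);p=axes()[0]-DO;print(p@DX,p@DY)
E
```

```text
pos [634.9 -22.3 132.1] jaw 87.05 F [ 0.3  0.1 -0.5] M [0.03 0.02 0.05] open 0.004 t 43.9 j6 -1.66
-45.98342219361392 0.5430590742228891
```

Request:
apply_moves --pt "1 0 0 4 0" --pt "1 0 0 2 0" --pt "1 0 0 0 0"

```text
t: 44.2
eef_pos: [635.3, -16.2, 132.2]
tcp_rot: [0.332, 1.571, 1.852]
ft_force: [-0.2, -0.3, 0.0]
opening: 0.003
```

```bash
python3 - <<'E'
from h import *
plan([]);p=axes()[0]-DO;print(p@DX,p@DY)
E
```

```text
pos [635.3 -16.2 132.2] jaw 87.07 F [-0.2 -0.3  0. ] M [ 0.01 -0.01 -0.  ] open 0.003 t 44.2 j6 -1.65
-52.09900950508786 0.6506605744034544
```

Request:
apply_moves --pt "1 0 0 3 0" --pt "1 0 0 3 0" --pt "1 0 0 0 0"

```text
t: 44.5
eef_pos: [635.7, -10.4, 132.2]
tcp_rot: [-2.647, 1.571, -1.128]
ft_force: [0.2, -1.5, -0.9]
opening: 0.005
```

```bash
python3 - <<'E'
from h import *
plan([]);p=axes()[0]-DO;print(p@DX,p@DY)
E
```

```text
pos [635.7 -10.4 132.2] jaw 87.07 F [ 0.2 -1.5 -0.9] M [-0.24  0.02 -0.04] open 0.005 t 44.5 j6 -1.64
-57.92441096737158 0.7204862920048476
```

Request:
apply_moves --pt "1 0 0 2 0" --pt "1 0 0 1 0" --pt "1 0 0 0 0"

```text
t: 44.8
eef_pos: [635.7, -10.1, 132.2]
tcp_rot: [3.088, 1.567, -1.675]
ft_force: [-2.2, -17.2, -0.5]
opening: -0.0
```

```bash
python3 - <<'E'
from h import *
plan([]);p=axes()[0]-DO;print(p@DX,p@DY)
E
```

```text
pos [635.7 -10.1 132.2] jaw 87.07 F [ -2.2 -17.2  -0.5] M [-3.3   0.39 -0.08] open -0.0 t 44.8 j6 -1.64
-58.20631979842067 0.7349076327865651
```

Request:
apply_moves --pt "1 0 0 -12 0" --pt "1 -20 0 0 0" --pt "1 -40 0 0 0" --pt "1 -45 0 0 0" --pt "1 0 35 -30 0" --pt "1 0 35 -30 0" --pt "1 0 35 -30 0" --pt "1 0 0 0 0" --pt "1 0 0 0 0"

```text
t: 45.7
eef_pos: [525.7, -104.5, 237.8]
tcp_rot: [-1.297, 1.569, 0.221]
ft_force: [1.3, 0.3, 0.1]
opening: 0.005
```

```bash
python3 - <<'E'
from h import *; import pickle
plan([])
t0=pickle.load(open('top0.pkl','rb'));t=cam('top');s=cam('scene');cv2.imwrite('pics/s18.png',s['pixels'][:,:,::-1])
d=cv2.absdiff(cv2.cvtColor(t0['pixels'],7),cv2.cvtColor(s['pixels'],7)) if 0 else None
# handle in scene: dark blob near shut position
g=s['pixels'].max(2)
for x in(-69,-63,-58):print(x,proj(s,dock(x,40,129)),proj(s,dock(x,-40,129)))
m=(g<60).astype(np.uint8);m[:200]=0;m[300:]=0;m[:,:230]=0;m[:,330:]=0
for k in cv2.findContours(m,0,2)[0]:
    if cv2.contourArea(k)>40:print(cv2.boundingRect(k),k[:,0][k[:,0,1].argmin()],k[:,0][k[:,0,0].argmax()])
# bystanders by colour in top/scene: compare first and last scene
a=pickle.load(open('scene0.pkl','rb'))['pixels'].astype(int);df=(abs(a-s['pixels']).max(2)>40).astype(np.uint8)
for k in cv2.findContours(cv2.morphologyEx(df,2,np.ones((3,3),np.uint8)),0,2)[0]:
    if cv2.contourArea(k)>60:print('diff',cv2.boundingRect(k))
E
```

```text
pos [ 525.7 -104.5  237.8] jaw 86.96 F [1.3 0.3 0.1] M [ 0.03  0.01 -0.02] open 0.005 t 45.7 j6 -1.84
-69 [300.40114582 238.39995184] [280.59474734 219.12873829]
-63 [297.91128508 239.22546405] [278.20823264 219.84468531]
-58 [295.8245175  239.91733091] [276.20881863 220.44450331]
(230, 275, 12, 19) [230 275] [241 290]
(280, 221, 23, 32) [282 221] [302 251]
(232, 203, 20, 14) [238 203] [251 211]
diff (200, 246, 80, 48)
diff (268, 222, 51, 45)
diff (321, 187, 74, 37)
diff (171, 64, 19, 14)
diff (193, 40, 74, 141)
diff (341, 37, 59, 60)
diff (332, 0, 68, 29)
diff (170, 0, 99, 35)
```

```bash
python3 -c "
from h import *
print(env.job_done())"
```

```text
the job is handed in; nothing more can be done
None
```

I finished the task and handed the job in at about 46 s of robot time; no verdict was reported.

**What I did**
- I pushed the dust cover to its rear end stop.
- I levered the carrier up against the stand, gripped it by its top rim and carried it to the docking bay.
- I stood the carrier at the rear stops and let it down in small steps, its edge leaning on a finger, until it lay pockets up on the rails.
- I placed both coils in the two front pockets. Only two coils were in the tray; I left the purple look-alike alone.
- I pushed the cover shut until it hit its end stop.

**Last checks**
- **Carrier:** flat, and by camera within about 1 mm of home both ways. I measured this before the coils went in and did not repeat it.
- **Coils:** both looked upright in their own pockets just before the cover was closed. I did not check them again under the cover.
- **Cover:** about 17 N at the end stop, and the handle showed where it should be when shut.
- **Bystanders:** the first and last scene images differed nowhere near those out on the bench. The capacitor and spool were only re-measured before the second pick, and had not moved.
- **Robot:** it was clear of everything at hand-in.

**What disagreed or went differently**
- My first grip on the carrier caught its pocket wall (about 48 N sideways at the wrist). I opened the gripper and gripped again higher up.
- The carrier slipped a few millimetres in the grip on the way, and pose estimates from the scene camera were off by 10–15 mm. I relied on the wrist camera and contact forces instead.
- The last few degrees of lowering were a small free drop onto the rails.
- One coil had shifted about 15 mm from its starting place, so I re-measured it before picking it up.

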